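# Sort face-down tiles by feel and clamp the glazed ones in the edge-dressing jig

### The job

The tiles lie face down and all look alike, so drag each one across the counter to feel whether its face is smooth glaze or rough anti-slip grain. Swing the jig's red-handled cam lever open, lay the smooth tiles side by side on the jig's bed, lengthwise between the wooden fence and the clamp bar, then quarter-turn the lever back home so that the bar grips every one of them; lay the rough tiles flat in the grey tray. Leave the trowel, the spirit level and the tub where they are.

Things in the scene. Friction and masses are not known exactly. Their poses are not given: they have to be found in the camera images.
- tile_a: One of 4 to 6 tiles lying face down: 100 (x) x 50 (y) x 12 mm, about 0.14 kg, terracotta-coloured ribbed back on top, easily gripped across its width. Origin: centre of its underside, z up. Its hidden face is smooth glaze (friction on counter, bed and tray about 0.13) or rough grain (about 0.95); which one is not told. One to three of each kind are present.
- tile_b: One of 4 to 6 tiles lying face down: 100 (x) x 50 (y) x 12 mm, about 0.14 kg, terracotta-coloured ribbed back on top, easily gripped across its width. Origin: centre of its underside, z up. Its hidden face is smooth glaze (friction on counter, bed and tray about 0.13) or rough grain (about 0.95); which one is not told. One to three of each kind are present.
- tile_c: One of 4 to 6 tiles lying face down: 100 (x) x 50 (y) x 12 mm, about 0.14 kg, terracotta-coloured ribbed back on top, easily gripped across its width. Origin: centre of its underside, z up. Its hidden face is smooth glaze (friction on counter, bed and tray about 0.13) or rough grain (about 0.95); which one is not told. One to three of each kind are present.
- tile_d: One of 4 to 6 tiles lying face down: 100 (x) x 50 (y) x 12 mm, about 0.14 kg, terracotta-coloured ribbed back on top, easily gripped across its width. Origin: centre of its underside, z up. Its hidden face is smooth glaze (friction on counter, bed and tray about 0.13) or rough grain (about 0.95); which one is not told. One to three of each kind are present.
- tile_e: One of 4 to 6 tiles lying face down: 100 (x) x 50 (y) x 12 mm, about 0.14 kg, terracotta-coloured ribbed back on top, easily gripped across its width. Origin: centre of its underside, z up. Its hidden face is smooth glaze (friction on counter, bed and tray about 0.13) or rough grain (about 0.95); which one is not told. One to three of each kind are present.
- tile_f: One of 4 to 6 tiles lying face down: 100 (x) x 50 (y) x 12 mm, about 0.14 kg, terracotta-coloured ribbed back on top, easily gripped across its width. Origin: centre of its underside, z up. Its hidden face is smooth glaze (friction on counter, bed and tray about 0.13) or rough grain (about 0.95); which one is not told. One to three of each kind are present.
- jig: Edge-dressing jig, fixed, on the left or right. Plywood base 270 mm (y) by 215 mm (x from -75 to 140), 6 mm thick. Origin: on the counter under the middle of the bed; x runs from the wooden fence to the clamp bar, y along the fence. Tiles lie along x on the bed, z = 6 mm. Dark-wood fence: face at x = -55 mm, top at z = 24 mm, 264 mm long.
- bay_1 (a point): Centre of rubber bay mark 1 of 3 on the jig's bed surface (-80 mm along the jig's y), where one tile may be laid lengthwise along the jig's x; the marks are flush. Any place on the bed does.
- bay_2 (a point): Centre of rubber bay mark 2 of 3 on the jig's bed surface (0 mm along the jig's y), where one tile may be laid lengthwise along the jig's x; the marks are flush. Any place on the bed does.
- bay_3 (a point): Centre of rubber bay mark 3 of 3 on the jig's bed surface (80 mm along the jig's y), where one tile may be laid lengthwise along the jig's x; the marks are flush. Any place on the bed does.
- clamp_bar: Aluminium clamp bar of the jig, parallel to the fence, 20 mm thick, 264 mm long, top at z = 25 mm; origin in its middle, 1 mm above the bed. It slides along the jig's x, driven by the cam alone. Its face stands 110.5 mm from the fence with the cam open and would come to 98.5 mm when shut, so it presses tiles against the fence; both have slick white facings.
- cam_lever (a joint): Cam lever angle about its upright pivot: 0 fully open (lever along the jig's +x, away from the fence), 1.57 shut (a quarter turn counter-clockwise from above, lever along the jig's +y); stops at 0 and 1.6. Starts nearly shut on an empty bed. The bar moves 7.6 mm per rad. Stiff: 0.3 N m, 4 N at the handle, some 10 N once it grips tiles at 1.37; stays where left.
- cam_pivot (a point): Pivot of the cam lever, on the jig's base 93.5 mm from the jig's origin along its +x.
- lever_grip (a point): Middle of the upright red handle of the cam lever, 70 mm from the pivot: a post 18 mm in diameter and 42 mm tall, from z = 34 to 76 mm above the counter, this point at z = 59 mm. It can be pinched from above or pushed sideways.
- tray: Grey plastic tray for the rough tiles, fixed, on the other side from the jig: 135 mm (x) by 262 mm (y) outside, walls 5 mm thick, 32 mm high, floor 5 mm thick. Origin: centre of its underside. Takes three tiles side by side, lengthwise along its x, at y = -76, 0 and 76 mm.
- trowel: Bystander: margin trowel with a wooden handle, 260 mm long, 40 mm high, lying on the counter beyond the tiles, with some 110 mm of clear counter between.
- spirit_level: Bystander: yellow spirit level, 230 mm long, 45 mm high, standing on edge beyond the jig or tray.
- grout_tub: Bystander: blue tub with a white lid, 90 mm across, 95 mm high, beyond the jig or tray.
Mind the look-alikes: they are no part of the job. What is shaped like the tile_f but blue is not meant. What is shaped like the tile_c but blue is not meant.

How it is judged:
By the outcome, as a careful person would: the job done as asked, in the order asked, and still so for the second after the job is handed in, with the robot touching nothing.
Of tile_a, tile_b, tile_c, tile_d, tile_e, tile_f only 4 to 6 are there at a start; the rules pass over those that are not, and their reading is None.
At some moment in a run one of tile_a, tile_b, tile_c, tile_d, tile_e, tile_f may be knocked a few centimetres aside while the robot is not near it.
Once in a run the grip may slacken for a moment while it holds something.
It also fails if it takes over 210 s, if anything falls off the work surface, if the arm or the gripper's body presses on something with over 40 N, if the wrist force passes 120 N, or if a joint passes its speed limit or range.

### The arm

A 7-joint arm with a two-finger parallel gripper is mounted at the origin on the work surface. World frame = base frame: x ahead of the robot, y to its left, z up, the work surface at z = 0. Lengths are in m, angles in rad, forces in N, time in s.
With the tool pointing down it reaches from about 0.4 to 0.9 m from the base axis. Payload 5.5 kg.
Tool frame: the origin (TCP) lies between the finger pads; the fingertips stand arm.tcp_to_tips ahead of it and the grasp point (between the pads) lies 6 mm ahead of it (arm.tcp_to_tips is the distance from the TCP to the fingertips, in m); z points along the fingers, y is the line along which they close (so a half turn about z gives the same grasp; the last joint's range is limited). The gripper opens to 92 mm and grips with 3 to 60 N. Pads are 19 mm wide; open, the fingers measure 130 mm over their backs; the gripper's body (75 mm by 190 mm) begins 47 mm behind the grasp point.
Start: joints at [1.553, 0.501, -0.427, 1.55, 0.221, 1.138, -0.21], TCP at [0.18, -0.625, 0.252] pointing down, gripper open.
Joint ranges: [-2.88, 2.88], [-0.31, 2.03], [-1.54, 1.56], [0.2, 2.42], [-1.41, 4.55], [0.19, 2.02], [-2.57, 2.57]. Speed limits (rad/s): [2.57, 2.57, 3.14, 3.14, 3.14, 3.14, 3.14].

### API

Orientations are given as a rotation vector (axis times angle).
In Python, from bench import read_state, vision, order, arm gives the robot as it stands.
- The arm moves only by the shell command python3 -m pendant 'ROWS' [FORCE]. ROWS is JSON, a list that holds one entry, the list of rows, each a list of 7 numbers: the shift along the tool's x, y, z in mm, then the turn, a rotation vector about the tool's x, y, z in degrees, then the opening, from -1 (shut) to 1 (fully open). In form: [[[dx, dy, dz, rx, ry, rz, claw], ...]]. A call has 1 to 20 rows; each row is the pose to reach, as a shift and turn from the pose commanded when the call began, along the tool's axes at that moment; what a row does not reach only later rows make up. A row lasts 1/8 s, in which the tool goes at most 62.5 mm and 10.7 degrees, less where a joint would pass 70% of its speed; a pose out of reach is approached as far as the arm can. A call with a gripper value outside its range is refused whole. The fingers move at their own pace and stop on an object; FORCE is the grip in N (left out, the last holds). Time passes only in rows, so rows that repeat a pose let the fingers close. It gives the time, the measured TCP pose, the force, the opening and the grip force at its end, in the units of the state.
- read_state(): the state, without advancing time (a new reading comes with each control period).
- vision.camera(name): name is "scene" or "top" or "wrist"; returns the picture (420x560x3 uint8, red, green, blue); there is no depth.
- vision.camera_info(name): a dict with "camera_matrix" (3x3 intrinsics, pixels), "k1" (the pictures are not rectified: a ray, as slopes to the right and down, at radius r is drawn at 1 + k1 r^2 times it, then the intrinsics apply), "T" (4x4, takes a point from camera to world coordinates). Camera axes: x right, y up, looking along -z (the intrinsics and any distortion apply to the point x, -y, -z); pixel columns grow to the right and rows downward; lengths in m; the calibration is good to about 2 mm. A picture is of the moment at which its call begins: read the wrist's pose just before it. camera_info takes no time and is no camera call; for the wrist camera it gives the pose at the moment of the call.
- order.finish_job(): hands the job in; it is judged then, once.
The state is a dict: "clock": time; "qpos": joint angles; "qd": joint speeds; "tau": joint torques, N m; "tcp_pos": TCP position; "ee_rot": TCP orientation; "force": force on the tool from outside, world axes, zero at the start; "ft_torque": the same for the moment, N m; "finger_gap": opening from 0.0 (shut) to 1.0 (fully open); "gripper_force": force on a finger pad.
Only numpy, scipy, OpenCV 4.12 (cv2) and the standard library are available. Lean on these libraries where they do the work, as an engineer would, in place of code of your own. Each camera call takes 0.05 s, during which the arm holds its last target. There are 200 camera calls.

## Working session

There is one attempt and no reset: what is moved stays moved. The work goes in short steps, Python scripts to look and compute and a shell command to move; the robot and the scene stay as the last step left them, time stands still between calls to the robot, and variables do not carry over. Pictures are saved under pics/ and viewed, at most 14 in all, crops included, and the job is handed in when it is done.

```bash
mkdir -p pics; ls
cat > h.py <<'E'
import numpy as np, cv2
from bench import read_state, vision, order, arm
from scipy.spatial.transform import Rotation as R
def px2w(name,uv,z,info=None):
    i=info or vision.camera_info(name); K=np.array(i["camera_matrix"]);T=np.array(i["T"]);k=i["k1"]
    out=[]
    for u,v in np.atleast_2d(uv):
        d=np.array([(u-K[0,2])/K[0,0],(v-K[1,2])/K[1,1]]); s=d.copy()
        for _ in range(20): s=d/(1+k*(s@s))
        r=T[:3,:3]@np.array([s[0],-s[1],-1]); o=T[:3,3]
        out.append(o+r*(z-o[2])/r[2])
    return np.array(out)
def w2px(name,P,info=None):
    i=info or vision.camera_info(name); K=np.array(i["camera_matrix"]);T=np.array(i["T"]);k=i["k1"]
    p=(np.atleast_2d(P)-T[:3,3])@T[:3,:3]; s=np.c_[p[:,0]/-p[:,2],-p[:,1]/-p[:,2]]
    s=s*(1+k*(s**2).sum(1,keepdims=True)); return s@K[:2,:2].T+K[:2,2]
def snap(name,fn,crop=None,scale=1):
    im=vision.camera(name)[:,:,::-1]
    if crop: a,b,c,d=crop; im=im[b:d,a:c]
    cv2.imwrite("pics/"+fn,cv2.resize(im,None,fx=scale,fy=scale,interpolation=cv2.INTER_CUBIC)); return im
E
python3 - <<'E'
from h import *
s=read_state();print({k:np.round(v,3) for k,v in s.items()}, arm.tcp_to_tips)
for n in("top","scene","wrist"): print(n,vision.camera_info(n))
snap("top","top0.png",scale=1.4)
snap("scene","scene0.png",scale=1.4)
E
```

```text
pics
{'clock': np.float64(0.0), 'qpos': array([ 1.553,  0.502, -0.427,  1.551,  0.221,  1.138, -0.21 ]), 'qd': array([-0.001, -0.002,  0.   ,  0.001, -0.001,  0.   , -0.   ]), 'tau': array([ 1.0000e-03, -5.6659e+01, -5.8160e+00, -2.7911e+01, -6.9000e-02,
        3.1000e-02,  0.0000e+00]), 'tcp_pos': array([ 0.18 , -0.624,  0.251]), 'ee_rot': array([-3.109, -0.439,  0.   ]), 'force': array([0.573, 0.111, 0.218]), 'ft_torque': array([ 0.035, -0.015,  0.063]), 'gripper_force': np.float64(0.0), 'finger_gap': np.float64(1.0)} 0.025
top {'camera_matrix': array([[392.2797193 ,   0.        , 279.65289495],
       [  0.        , 392.2797193 , 210.92718561],
       [  0.        ,   0.        ,   1.        ]]), 'k1': 0.03053956292341977, 'T': array([[ 0.02714732,  0.9833421 , -0.17972571,  0.34482806],
       [-0.99954191,  0.02429623, -0.01804628, -0.01867622],
       [-0.01337901,  0.18013329,  0.98355122,  1.0212338 ],
       [ 0.        ,  0.        ,  0.        ,  1.        ]])}
scene {'camera_matrix': array([[508.56438413,   0.        , 282.42293806],
       [  0.        , 508.56438413, 208.04598002],
       [  0.        ,   0.        ,   1.        ]]), 'k1': -0.17885845822611296, 'T': array([[-0.68894215, -0.60348518,  0.4014528 ,  1.01439901],
       [ 0.72478048, -0.56807848,  0.38984625,  0.45589392],
       [-0.00720974,  0.55954667,  0.82876748,  1.02777952],
       [ 0.        ,  0.        ,  0.        ,  1.        ]])}
wrist {'camera_matrix': array([[310.53741134,   0.        , 278.9768593 ],
       [  0.        , 310.53741134, 201.73953379],
       [  0.        ,   0.        ,   1.        ]]), 'k1': -0.06939434244235095, 'T': array([[ 0.27611612,  0.92926205,  0.24542193,  0.24588241],
       [-0.96112193,  0.26752683,  0.06836685, -0.60470721],
       [-0.00212624, -0.25475759,  0.96700261,  0.38400181],
       [ 0.        ,  0.        ,  0.        ,  1.        ]])}
```

View pics/top0.png

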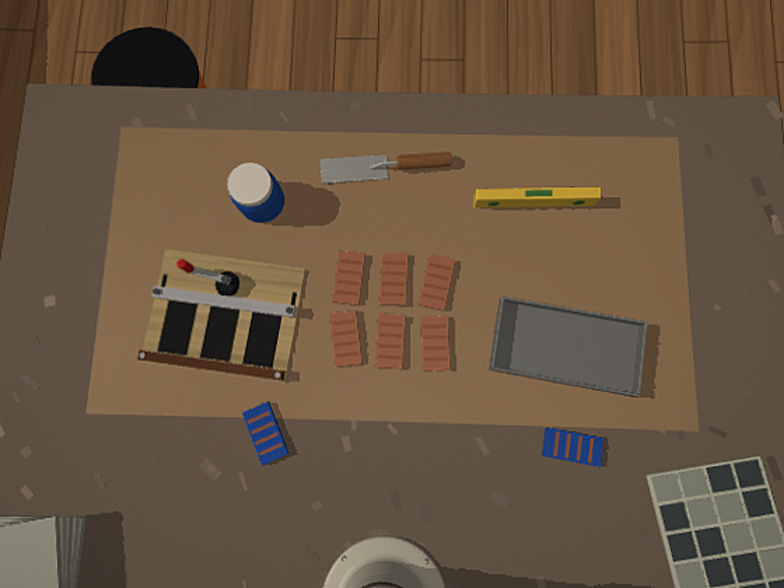

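View pics/scene0.png

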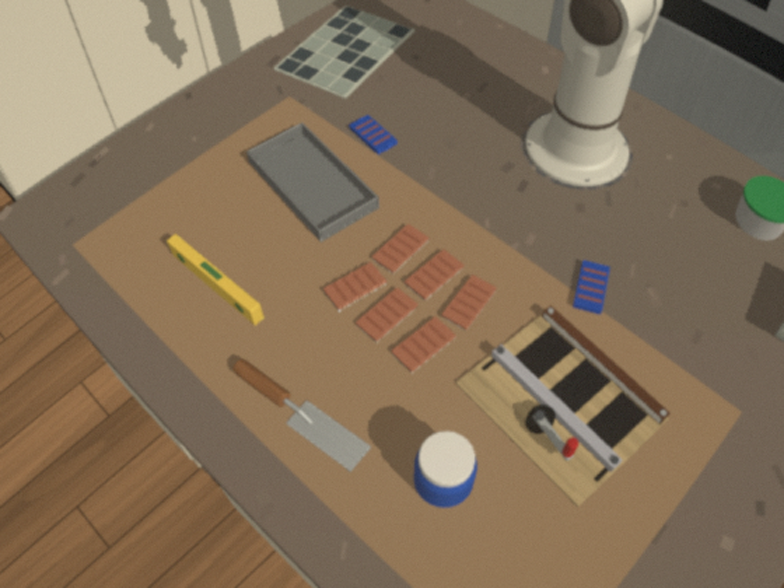

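Top view shows six terracotta tiles at (349,278), (394,279), (437,282), (346,339), (390,341), (435,343) in the enlarged picture, with the jig at left and its red handle at (184,265). The tray is at right, (570,345). Blue look-alikes lie at (265,433) and (573,446). Only the terracotta ones count. There are six of them, so three smooth and three rough.

```bash
cat >> h.py <<'E'
def tiles(im=None):
    im=vision.camera("top") if im is None else im
    hsv=cv2.cvtColor(np.ascontiguousarray(im),cv2.COLOR_RGB2HSV).astype(int)
    B=cv2.resize(np.ascontiguousarray(im),None,fx=4,fy=4,interpolation=cv2.INTER_CUBIC).astype(int)
    m=((B[:,:,0]-B[:,:,1]>42)&(B[:,:,1]-B[:,:,2]<32)&(B[:,:,0]<220)).astype(np.uint8)
    m=cv2.morphologyEx(m,cv2.MORPH_CLOSE,np.ones((13,13))); m=cv2.morphologyEx(m,cv2.MORPH_OPEN,np.ones((25,25)))
    out=[]
    for c in cv2.findContours(m,cv2.RETR_EXTERNAL,cv2.CHAIN_APPROX_NONE)[0]:
        if cv2.contourArea(c)<3000: continue
        w=px2w("top",(c[:,0]+.5)/4-.5,0.012)[:,:2]*1000
        (cx,cy),(a,b),th=cv2.minAreaRect(w.astype(np.float32))
        if a<b: a,b,th=b,a,th+90
        out.append((cx,cy,a,b,(th+90)%180-90))
    return sorted(out),m
E
python3 - <<'E'
from h import *
im=vision.camera("top")
t,m=tiles(im)
for q in t: print(np.round(q,1))
cv2.imwrite("pics/m.png",m*255)
print(w2px("top",[[.18,-.625,.25]]))
cv2.imwrite("pics/crop1.png",np.vstack([cv2.resize(im[170:280,90:345,::-1],None,fx=3,fy=3,interpolation=cv2.INTER_CUBIC)[:, :765]]))
cv2.imwrite("pics/crop2.png",cv2.resize(im[200:300,335:480,::-1],None,fx=4,fy=4,interpolation=cv2.INTER_CUBIC))
E
```

```text
[443.8 -81.5  99.8  50.    2.2]
[445.3   1.4  99.6  50.   -1.7]
[447.5  83.8 100.   50.    8.6]
[558.4 -82.7 100.1  50.2 -11.5]
[562.6  -1.7  99.1  50.   -1. ]
[562.6  82.9 100.   50.2  -4.8]
[[623.35738678 388.28068613]]
```

View pics/crop1.png

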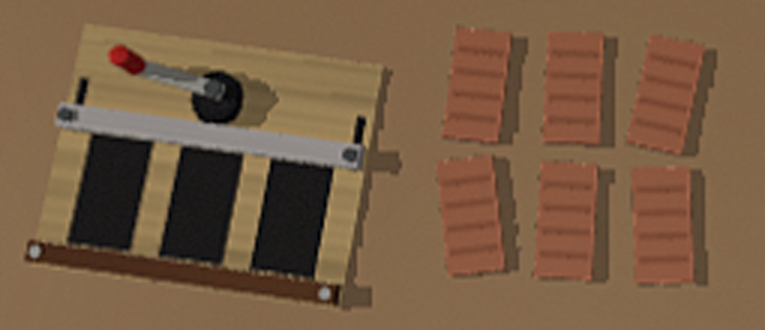

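View pics/crop2.png

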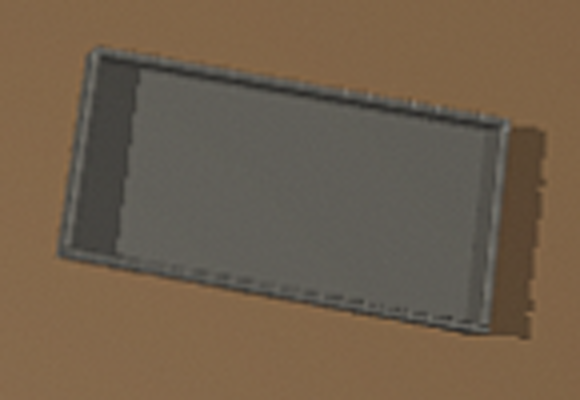

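Crops confirm the choice: the tiles fit as 100x50 rectangles. On the jig the fence bolts are at (35,250) and (325,293), base corners at (85,25) and (383,67), and the red handle top at (122,55). The tray rim corners are at (92,48), (509,122), (490,332) and (60,256).

```bash
cat >> h.py <<'E'
def go(x,y,z,yaw,ref=None):
    """print tool-frame move (mm,deg) from now to grasp-point target in mm/deg; yaw = direction of tile length (tool x), TCP is 6 above grasp"""
    s=read_state(); Rc=R.from_rotvec(s["ee_rot"]); best=None
    for k in (0,180):
        c,n=np.cos(np.radians(yaw+k)),np.sin(np.radians(yaw+k))
        Rt=R.from_matrix(np.array([[c,n,0],[n,-c,0],[0,0,-1]]))
        w=(Rc.inv()*Rt).as_rotvec(degrees=True)
        if best is None or np.linalg.norm(w)<np.linalg.norm(best): best=w
    d=Rc.inv().apply(np.array([x,y,z+6])-s["tcp_pos"]*1000)
    print("move",np.round(d,1),"rot",np.round(best,1), "tcp",np.round(s["tcp_pos"]*1000,1),"F",np.round(s["force"],2),"q7",np.round(s["qpos"],2)); return d,best
E
python3 - <<'E'
from h import *
f=lambda L,s,o:[(np.array(p)+.5)/s-.5+o for p in L]
o1=np.array([90,170]);o2=np.array([335,200])
fb=px2w("top",f([(35,250),(325,293)],3,o1),.024)*1000
bc=px2w("top",f([(85,25),(383,67)],3,o1),.006)*1000
bar=px2w("top",f([(67,115),(350,154)],3,o1),.026)*1000
hd=px2w("top",f([(122,55)],3,o1),.076)*1000
hub=px2w("top",f([(217,95)],3,o1),.03)*1000
bays=px2w("top",f([(69,244),(130,250),(160,254),(224,262),(254,267),(316,276)],3,o1),.006)*1000
tr=px2w("top",f([(92,48),(509,122),(490,332),(60,256)],4,o2),.032)*1000
for n,a in zip("fence base bar handle hub bays tray".split(),(fb,bc,bar,hd,hub,bays,tr)): print(n,np.round(a[:,:2],1).tolist())
for a in (fb,bc,bar,bays[[0,5]]):
    d=a[0]-a[1]; print("jig yaw",np.degrees(np.arctan2(-d[0],d[1])),np.hypot(*d[:2]))
print("tray c",tr.mean(0)); 
for i,j in((0,1),(3,2)): d=tr[i]-tr[j]; print(np.degrees(np.arctan2(-d[0],d[1])),np.hypot(*d[:2]))
for i,j in((0,3),(1,2)): d=tr[i]-tr[j]; print(np.degrees(np.arctan2(d[1],d[0])),np.hypot(*d[:2]))
go(558,-82.7,150,-11.5)
E
```

```text
fence [[407.6, 448.4], [377.5, 201.5]]
base [[609.1, 434.4], [577.4, 167.0]]
bar [[523.7, 432.9], [495.7, 187.3]]
handle [[566.2, 370.2]]
hub [[543.6, 304.2]]
bays [[414.5, 428.3], [410.6, 375.5], [407.8, 349.5], [402.3, 293.9], [398.6, 267.9], [392.3, 214.1]]
tray [[528.7, -199.6], [487.9, -459.0], [357.9, -440.0], [396.4, -178.5]]
jig yaw -6.940862558163911 248.78887962618586
jig yaw -6.767216282933017 269.31099772489046
jig yaw -6.496993705132206 247.12104027834698
jig yaw -5.918665455141266 215.36640611048338
tray c [ 442.72497105 -319.26928727   32.        ]
-8.932233377101808 262.5481941883722
-8.385663428017583 264.25154967968155
-9.047491785142293 133.9641032544336
-8.31247809214334 131.4507472125692
move [ 513.3 -415.3   95.6] rot [-0.1  0.  27.6] tcp [ 180.  -624.1  250.9] F [ 0.4  -0.13  0.29] q7 [ 1.55  0.5  -0.43  1.55  0.22  1.14 -0.21]
```

```bash
python3 -m pendant '[[[513,-415,96,0,0,27.6,0.35],[513,-415,96,0,0,27.6,0.35],[513,-415,96,0,0,27.6,0.35],[513,-415,96,0,0,27.6,0.35],[513,-415,96,0,0,27.6,0.35],[513,-415,96,0,0,27.6,0.35],[513,-415,96,0,0,27.6,0.35],[513,-415,96,0,0,27.6,0.35],[513,-415,96,0,0,27.6,0.35],[513,-415,96,0,0,27.6,0.35],[513,-415,96,0,0,27.6,0.35],[513,-415,96,0,0,27.6,0.35],[513,-415,96,0,0,27.6,0.35]]]' 20
python3 - <<'E'
from h import *
go(558.4,-82.7,21,-11.5)
E
```

```text
clock: 1.78
tcp_pos: [0.5574, -0.0843, 0.1553]
ee_rot: [3.125, -0.315, -0.002]
force: [-0.2, -1.4, -0.1]
finger_gap: 0.673
gripper_force: 0.0
move [  0.8  -1.8 128.3] rot [ 0.   0.1 -0. ] tcp [557.4 -84.3 155.3] F [-0.21 -1.44 -0.09] q7 [ 0.52  0.49 -0.53  1.85  0.31  0.89 -1.93]
```

```bash
python3 -m pendant '[[[1,-1,60,0,0,0,0.35],[1,-1,120,0,0,0,0.35],[1,-1,128,0,0,0,0.35],[1,-1,128,0,0,0,0.35],[1,-1,128,0,0,0,-0.5],[1,-1,128,0,0,0,-0.5],[1,-1,128,0,0,0,-0.5],[1,-1,128,0,0,0,-0.5]]]' 20
python3 -m pendant '[[[0,0,1,0,0,0,-0.5],[0,0,1,0,0,0,-0.5]]]'
```

```text
clock: 2.78
tcp_pos: [0.5599, -0.0837, 0.0289]
ee_rot: [3.125, -0.316, 0.003]
force: [-0.6, -1.9, 7.0]
finger_gap: 0.543
gripper_force: 20.0
clock: 3.02
tcp_pos: [0.56, -0.0837, 0.0289]
ee_rot: [3.124, -0.316, 0.003]
force: [-3.8, -0.6, 15.2]
finger_gap: 0.545
gripper_force: 20.0
```

```bash
python3 -m pendant '[[[8,0,-1,0,0,0,-0.5],[16,0,-1,0,0,0,-0.5],[24,0,-1,0,0,0,-0.5],[32,0,-1,0,0,0,-0.5]]]'
python3 -m pendant '[[[-8,0,0,0,0,0,-0.5],[-16,0,0,0,0,0,-0.5],[-24,0,0,0,0,0,-0.5],[-32,0,0,0,0,0,-0.5]]]'
```

```text
clock: 3.52
tcp_pos: [0.5911, -0.0892, 0.0281]
ee_rot: [-3.126, 0.315, -0.001]
force: [-0.2, 0.0, 3.0]
finger_gap: 0.547
gripper_force: 2.0
clock: 4.03
tcp_pos: [0.5588, -0.0827, 0.028]
ee_rot: [3.126, -0.315, 0.001]
force: [2.0, -0.5, 5.5]
finger_gap: 0.539
gripper_force: 20.0
```

```bash
python3 -m pendant '[[[0,0,1,0,0,0,-0.5],[7,0,1,0,0,0,-0.5],[14,0,1,0,0,0,-0.5],[21,0,1,0,0,0,-0.5]]]'
python3 -m pendant '[[[-7,0,0,0,0,0,-0.5],[-14,0,0,0,0,0,-0.5],[-21,0,0,0,0,0,-0.5]]]'
```

```text
clock: 4.53
tcp_pos: [0.5788, -0.0866, 0.028]
ee_rot: [3.125, -0.314, -0.003]
force: [-4.7, 0.4, 17.8]
finger_gap: 0.541
gripper_force: 20.0
clock: 4.9
tcp_pos: [0.5605, -0.0829, 0.028]
ee_rot: [3.126, -0.315, 0.006]
force: [2.6, -0.5, 8.3]
finger_gap: 0.542
gripper_force: 20.0
```

```bash
python3 -m pendant '[[[0,0,-2,0,0,0,0.35],[0,0,-2,0,0,0,0.35],[0,0,-45,0,0,0,0.35],[-14,-80,-45,0,0,-10.5,0.35],[-14,-80,-45,0,0,-10.5,0.35],[-14,-80,-45,0,0,-10.5,0.35],[-14,-80,-45,0,0,-10.5,0.35]]]'
python3 - <<'E'
from h import *
for q in tiles()[0]: print(np.round(q,1))
go(562.6,-1.7,21,-1.0)
E
```

```text
clock: 5.78
tcp_pos: [0.5609, -0.0036, 0.071]
ee_rot: [3.14, -0.031, -0.003]
force: [-0.2, 0.8, 0.6]
finger_gap: 0.676
gripper_force: 0.0
[445.8   1.4  99.3  49.9  -1.7]
[447.5  83.9  99.7  49.7   8.5]
[531.   85.5  49.3  35.3 -88.6]
move [ 1.6 -2.3 44. ] rot [ 0.1  0.1 -0.2] tcp [561.   -3.9  71.1] F [ 0.14 -0.58 -0.46] q7 [ 0.37  0.62 -0.52  1.9   0.44  0.75 -2.  ]
```

```bash
python3 -m pendant '[[[2,-2,43,0,0,0,0.35],[2,-2,43,0,0,0,0.35],[2,-2,43,0,0,0,-0.5],[2,-2,43,0,0,0,-0.5],[2,-2,43,0,0,0,-0.5],[2,-2,43,0,0,0,-0.5]]]' 25
python3 -m pendant '[[[0,0,1,0,0,0,-0.5],[7,0,1,0,0,0,-0.5],[14,0,1,0,0,0,-0.5],[21,0,1,0,0,0,-0.5]]]'
python3 -m pendant '[[[-7,0,0,0,0,0,-0.5],[-14,0,0,0,0,0,-0.5],[-21,0,0,0,0,0,-0.5]]]'
```

```text
clock: 6.58
tcp_pos: [0.5634, 0.0002, 0.0289]
ee_rot: [3.141, -0.028, 0.0]
force: [0.4, -0.4, -0.8]
finger_gap: 0.538
gripper_force: 25.0
clock: 7.08
tcp_pos: [0.5799, 0.0003, 0.0286]
ee_rot: [3.139, -0.027, -0.014]
force: [-13.7, -0.1, 19.5]
finger_gap: 0.544
gripper_force: 25.0
clock: 7.45
tcp_pos: [0.565, 0.0005, 0.0286]
ee_rot: [-3.141, 0.027, -0.006]
force: [4.0, -0.2, 4.0]
finger_gap: 0.54
gripper_force: 25.0
```

```bash
python3 -m pendant '[[[0,0,-2,0,0,0,0.35],[0,0,-2,0,0,0,0.35],[0,0,-40,0,0,0,0.35],[-4,-82,-40,0,0,3.8,0.35],[-4,-82,-40,0,0,3.8,0.35],[-4,-82,-40,0,0,3.8,0.35],[-4,-82,-1,0,0,3.8,0.35],[-4,-82,-1,0,0,3.8,0.35],[-4,-82,-1,0,0,3.8,-0.5],[-4,-82,-1,0,0,3.8,-0.5],[-4,-82,-1,0,0,3.8,-0.5],[-4,-82,-1,0,0,3.8,-0.5]]]' 25
python3 -m pendant '[[[0,0,1,0,0,0,-0.5],[7,0,1,0,0,0,-0.5],[14,0,1,0,0,0,-0.5],[21,0,1,0,0,0,-0.5]]]'
python3 -m pendant '[[[-7,0,0,0,0,0,-0.5],[-14,0,0,0,0,0,-0.5],[-21,0,0,0,0,0,-0.5]]]'
```

```text
clock: 8.95
tcp_pos: [0.5609, 0.0821, 0.0289]
ee_rot: [3.139, -0.132, 0.0]
force: [-0.4, 0.3, -1.5]
finger_gap: 0.538
gripper_force: 25.0
clock: 9.45
tcp_pos: [0.5784, 0.0817, 0.0286]
ee_rot: [3.138, -0.129, -0.01]
force: [-12.1, 0.5, 16.8]
finger_gap: 0.54
gripper_force: 25.0
clock: 9.82
tcp_pos: [0.5623, 0.0825, 0.0286]
ee_rot: [-3.138, 0.132, -0.005]
force: [2.8, -0.2, 4.9]
finger_gap: 0.536
gripper_force: 25.0
```

```bash
python3 -m pendant '[[[0,0,-2,0,0,0,0.35],[0,0,-2,0,0,0,0.35],[0,0,-40,0,0,0,0.35],[-58,4,-40,0,0,-7,0.35],[-115,8,-40,0,0,-13.3,0.35],[-115,8,-40,0,0,-13.3,0.35],[-115,8,-40,0,0,-13.3,0.35],[-115,8,-1,0,0,-13.3,0.35],[-115,8,-1,0,0,-13.3,0.35],[-115,8,-1,0,0,-13.3,-0.5],[-115,8,-1,0,0,-13.3,-0.5],[-115,8,-1,0,0,-13.3,-0.5],[-115,8,-1,0,0,-13.3,-0.5]]]' 25
python3 -m pendant '[[[0,0,1,0,0,0,-0.5],[-7,0,1,0,0,0,-0.5],[-14,0,1,0,0,0,-0.5],[-21,0,1,0,0,0,-0.5]]]'
python3 -m pendant '[[[7,0,0,0,0,0,-0.5],[14,0,0,0,0,0,-0.5],[21,0,0,0,0,0,-0.5]]]'
```

```text
clock: 11.45
tcp_pos: [0.4465, 0.0842, 0.0295]
ee_rot: [-3.133, -0.232, -0.003]
force: [-0.1, 0.2, 5.5]
finger_gap: 0.538
gripper_force: 25.0
clock: 11.95
tcp_pos: [0.429, 0.0821, 0.0295]
ee_rot: [-3.131, -0.233, -0.013]
force: [5.5, 0.3, 7.5]
finger_gap: 0.54
gripper_force: 25.0
clock: 12.32
tcp_pos: [0.4379, 0.0828, 0.0275]
ee_rot: [3.128, 0.234, -0.021]
force: [-19.1, -1.7, 27.8]
finger_gap: 0.542
gripper_force: 25.0
```

```bash
python3 -m pendant '[[[0,0,-2,0,0,0,0.35],[0,0,-2,0,0,0,0.35],[0,0,-40,0,0,0,0.35],[-13,82,-40,0,0,10.2,0.35],[-13,82,-40,0,0,10.2,0.35],[-13,82,-40,0,0,10.2,0.35],[-13,82,-40,0,0,10.2,0.35],[-13,82,-2,0,0,10.2,0.35],[-13,82,-2,0,0,10.2,0.35],[-13,82,-2,0,0,10.2,-0.5],[-13,82,-2,0,0,10.2,-0.5],[-13,82,-2,0,0,10.2,-0.5],[-13,82,-2,0,0,10.2,-0.5]]]' 25
python3 -m pendant '[[[0,0,1,0,0,0,-0.5],[-7,0,1,0,0,0,-0.5],[-14,0,1,0,0,0,-0.5],[-21,0,1,0,0,0,-0.5]]]'
python3 -m pendant '[[[7,0,0,0,0,0,-0.5],[14,0,0,0,0,0,-0.5],[21,0,0,0,0,0,-0.5]]]'
```

```text
clock: 13.95
tcp_pos: [0.4457, 0.0013, 0.0306]
ee_rot: [-3.141, 0.047, -0.003]
force: [-1.1, 1.7, 6.7]
finger_gap: 0.543
gripper_force: 25.0
clock: 14.45
tcp_pos: [0.4276, 0.0017, 0.0305]
ee_rot: [-3.141, 0.047, -0.011]
force: [3.0, 0.5, 10.1]
finger_gap: 0.537
gripper_force: 25.0
clock: 14.82
tcp_pos: [0.445, 0.0008, 0.0304]
ee_rot: [3.139, -0.047, 0.0]
force: [-7.2, 0.2, 23.5]
finger_gap: 0.536
gripper_force: 25.0
```

```bash
python3 -m pendant '[[[0,0,-2,0,0,0,0.35],[0,0,-2,0,0,0,0.35],[0,0,-40,0,0,0,0.35],[0,83,-40,0,0,-3.9,0.35],[0,83,-40,0,0,-3.9,0.35],[0,83,-40,0,0,-3.9,0.35],[0,83,-2,0,0,-3.9,0.35],[0,83,-2,0,0,-3.9,0.35],[0,83,-2,0,0,-3.9,-0.5],[0,83,-2,0,0,-3.9,-0.5],[0,83,-2,0,0,-3.9,-0.5],[0,83,-2,0,0,-3.9,-0.5]]]' 25
python3 -m pendant '[[[0,0,1,0,0,0,-0.5],[-7,0,1,0,0,0,-0.5],[-14,0,1,0,0,0,-0.5],[-21,0,1,0,0,0,-0.5]]]'
python3 -m pendant '[[[7,0,0,0,0,0,-0.5],[14,0,0,0,0,0,-0.5],[21,0,0,0,0,0,-0.5]]]'
```

```text
clock: 16.32
tcp_pos: [0.4432, -0.0817, 0.0316]
ee_rot: [3.141, 0.06, 0.002]
force: [-1.8, 1.7, 7.5]
finger_gap: 0.541
gripper_force: 25.0
clock: 16.82
tcp_pos: [0.4251, -0.083, 0.0315]
ee_rot: [3.14, 0.06, 0.011]
force: [3.3, -0.2, 8.7]
finger_gap: 0.539
gripper_force: 25.0
clock: 17.2
tcp_pos: [0.4425, -0.0827, 0.0314]
ee_rot: [3.138, 0.059, -0.001]
force: [-7.2, -0.5, 22.9]
finger_gap: 0.537
gripper_force: 25.0
```

```bash
python3 -m pendant '[[[0,0,-2,0,0,0,0.35],[0,0,-2,0,0,0,0.35],[0,0,-60,0,0,0,0.8],[0,0,-110,0,0,0,0.8]]]' 40
python3 - <<'E'
from h import *
print("tub",px2w("top",[[250/1.4,183/1.4]],.095))
go(567,372,120,33); go(567,372,58,33)
E
```

```text
clock: 17.7
tcp_pos: [0.4417, -0.0816, 0.1403]
ee_rot: [-3.139, -0.06, 0.003]
force: [1.1, -0.6, -0.1]
finger_gap: 0.845
gripper_force: 0.0
tub [[0.71120507 0.2559477  0.095     ]]
move [ 142.7 -448.4   14.7] rot [ -0.1   0.1 -30.8] tcp [441.7 -81.6 140.3] F [ 1.14 -0.64 -0.13] q7 [ 0.71  0.35 -0.68  2.13  0.31  0.77 -1.7 ]
move [ 142.8 -448.3   76.7] rot [ -0.1   0.1 -30.8] tcp [441.7 -81.6 140.3] F [ 1.14 -0.64 -0.13] q7 [ 0.71  0.35 -0.68  2.13  0.31  0.77 -1.7 ]
```

```bash
python3 -m pendant '[[[71,-224,0,0,0,-15,0.8],[143,-448,0,0,0,-30.8,0.8],[143,-448,0,0,0,-30.8,0.8],[143,-448,0,0,0,-30.8,0.8],[143,-448,0,0,0,-30.8,0.8],[143,-448,0,0,0,-30.8,0.8],[143,-448,0,0,0,-30.8,0.8],[143,-448,0,0,0,-30.8,0.8],[143,-448,0,0,0,-30.8,0.8],[143,-448,0,0,0,-30.8,0.8]]]' 40
python3 - <<'E'
from h import *
go(567,372,58,33)
snap("wrist","w1.png")
T=tiles()[0]
for q in T: print(np.round(q,1))
print(w2px("wrist",[[.567,.372,.076]]))
E
```

```text
clock: 18.95
tcp_pos: [0.5679, 0.3698, 0.1388]
ee_rot: [3.011, 0.891, -0.003]
force: [-0.1, -0.5, 0.7]
finger_gap: 0.896
gripper_force: 0.0
move [ 0.6 -2.4 74.8] rot [ 0.1  0.1 -0. ] tcp [567.9 369.8 138.8] F [-0.05 -0.51  0.74] q7 [-0.14  0.75 -0.73  1.55  0.55  1.05 -2.01]
[444.9 -82.3  97.8  50.2   1.5]
[590.6 -88.8  47.5  32.5 -89.6]
[ 5.974e+02 -5.000e-01  4.710e+01  3.000e+01 -8.860e+01]
[[274.3130272  225.77193272]]
```

View pics/w1.png

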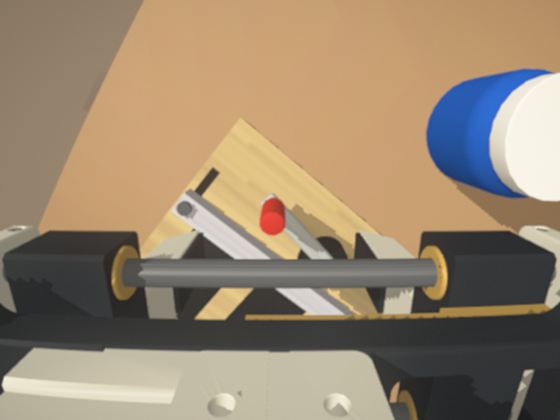

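The wrist view shows the red handle top at (272,222), where (274,226) was predicted. That is close enough to pinch.

```bash
python3 -m pendant '[[[0,-2,40,0,0,0,0.8],[0,-2,75,0,0,0,0.8],[0,-2,75,0,0,0,0.8],[0,-2,75,0,0,0,-1],[0,-2,75,0,0,0,-1],[0,-2,75,0,0,0,-1],[0,-2,75,0,0,0,-1],[0,-2,75,0,0,0,-1],[0,-2,75,0,0,0,-1]]]' 30
python3 - <<'E'
from h import *
s=read_state();Rc=R.from_rotvec(s["ee_rot"]);p=s["tcp_pos"]*1000
P=np.array([547.1,306.3]);a0=np.degrees(np.arctan2(*(p[:2]-P)[::-1]));print(a0,np.hypot(*(p[:2]-P)),p)
for a in np.linspace(a0,-6.8,9)[1:]:
    q=np.r_[P+70*np.array([np.cos(np.radians(a)),np.sin(np.radians(a))]),p[2]]
    print(round(a),np.round(Rc.inv().apply(q-p),1))
E
```

```text
clock: 20.18
tcp_pos: [0.5671, 0.3729, 0.0647]
ee_rot: [3.012, 0.892, 0.0]
force: [-0.3, 0.2, -0.5]
finger_gap: 0.3
gripper_force: 0.0
73.24414362785748 69.5196712024529 [567.14211402 372.86799794  64.74687491]
63 [7.4 9.7 0. ]
53 [12.6 20.7  0. ]
43 [15.8 32.5  0. ]
33 [16.9 44.6  0. ]
23 [15.9 56.8  0. ]
13 [12.8 68.6  0. ]
3 [ 7.7 79.7  0. ]
-7 [ 0.7 89.7  0. ]
```

```bash
python3 -m pendant '[[[0,0,0,0,0,0,-1],[0,0,0,0,0,0,-1],[0,0,0,0,0,0,-1],[4,5,0,0,0,0,-1],[7.4,9.7,0,0,0,0,-1],[10,15,0,0,0,0,-1],[12.6,20.7,0,0,0,0,-1],[14.5,27,0,0,0,0,-1],[15.8,32.5,0,0,0,0,-1],[16.5,38.5,0,0,0,0,-1],[16.9,44.6,0,0,0,0,-1],[16.5,51,0,0,0,0,-1],[15.9,56.8,0,0,0,0,-1],[14.5,63,0,0,0,0,-1],[12.8,68.6,0,0,0,0,-1],[10.3,74,0,0,0,0,-1],[7.7,79.7,0,0,0,0,-1],[4.4,85,0,0,0,0,-1],[0.7,90,0,0,0,0,-1],[0.7,90,0,0,0,0,-1]]]' 30
python3 - <<'E'
from h import *
s=read_state();p=s["tcp_pos"]*1000;P=np.array([547.1,306.3]);d=p[:2]-P;print(np.degrees(np.arctan2(d[1],d[0]))+6.8,np.hypot(*d),s["force"])
E
```

```text
clock: 22.68
tcp_pos: [0.6173, 0.2998, 0.0651]
ee_rot: [-3.009, -0.891, -0.004]
force: [1.8, 5.7, -3.7]
finger_gap: 0.19
gripper_force: 30.0
1.5071715888415982 70.4614167258619 [ 1.83218542  5.68573715 -3.67645346]
```

```bash
python3 -m pendant '[[[0,2,0,0,0,0,-1],[0,2,0,0,0,0,-1],[0,2,0,0,0,0,0.8],[0,2,0,0,0,0,0.8],[0,2,0,0,0,0,0.8],[0,2,0,0,0,0,0.8],[0,2,-60,0,0,0,0.8],[0,2,-110,0,0,0,0.8],[0,2,-110,0,0,0,0.8]]]' 30
python3 - <<'E'
from h import *
go(250,-560,160,-25)
E
```

```text
clock: 23.8
tcp_pos: [0.6204, 0.2981, 0.1803]
ee_rot: [-3.011, -0.891, -0.014]
force: [0.2, 0.4, -1.3]
finger_gap: 0.881
gripper_force: 0.0
move [-777.9  518.2    7.9] rot [-0.2 -0.5 58. ] tcp [620.4 298.1 180.3] F [ 0.17  0.37 -1.29] q7 [ 0.    0.72 -0.75  1.51  0.53  1.12 -1.85]
```

```bash
python3 -m pendant '[[[-390,259,0,0,0,29,0.35],[-390,259,0,0,0,29,0.35],[-390,259,0,0,0,29,0.35],[-390,259,0,0,0,29,0.35],[-390,259,0,0,0,29,0.35],[-390,259,0,0,0,29,0.35],[-390,259,0,0,0,29,0.35],[-390,259,0,0,0,29,0.35],[-778,518,0,0,0,58,0.35],[-778,518,0,0,0,58,0.35],[-778,518,0,0,0,58,0.35],[-778,518,0,0,0,58,0.35],[-778,518,0,0,0,58,0.35],[-778,518,0,0,0,58,0.35],[-778,518,0,0,0,58,0.35],[-778,518,0,0,0,58,0.35],[-778,518,0,0,0,58,0.35]]]' 30
python3 - <<'E'
from h import *
im=vision.camera("top")
for q in tiles(im)[0]: print(np.round(q,1))
cv2.imwrite("pics/crop3.png",cv2.resize(im[170:280,90:345,::-1],None,fx=3,fy=3,interpolation=cv2.INTER_CUBIC))
print(read_state()["tcp_pos"])
E
```

```text
clock: 25.92
tcp_pos: [0.2442, -0.5641, 0.1735]
ee_rot: [-3.065, 0.688, 0.002]
force: [-0.4, 1.2, -0.9]
finger_gap: 0.677
gripper_force: 0.0
[437.8  82.3 100.4  50.    8.3]
[444.6 -82.5  98.8  50.2   2. ]
[445.8   0.6  99.5  50.   -1.3]
[557.3 -82.4  99.8  50.2 -11.3]
[ 5.628e+02  3.000e-01  9.930e+01  5.000e+01 -9.000e-01]
[563.5  82.1 100.6  50.1  -4.7]
[ 0.24609049 -0.56205976  0.17357783]
```

View pics/crop3.png

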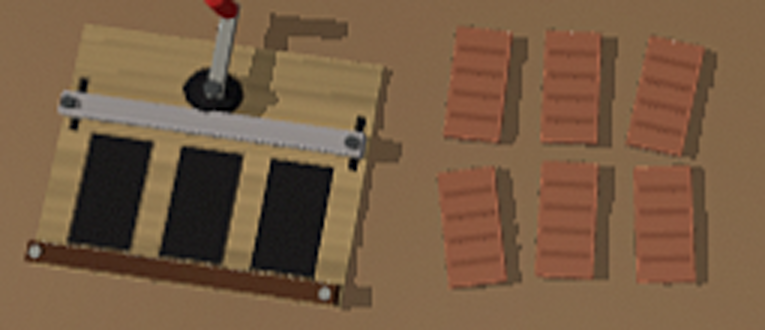

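The lever is open, with the handle pointing away at (222,5), and the bar has moved back. All six tiles are where they were left.

Run:
```python
from h import *
o1=np.array([90,170]);L=[(94,134),(153,141),(130,250),(69,244),(182,147),(243,154),(224,262),(160,254),(275,159),(334,167),(316,276),(254,267)]
w=px2w("top",[(np.array(p)+.5)/3-.5+o1 for p in L],.006)*1000
c=w.reshape(3,4,3).mean(1);print(c); d=c[0]-c[2];print(np.degrees(np.arctan2(-d[0],d[1])),np.hypot(*d[:2]))
fb=px2w("top",[(np.array(p)+.5)/3-.5+o1 for p in [(69,102),(352,143)]],.026)*1000;print("bar",fb.mean(0))
go(444,-82.5,70,2); go(444,-82.5,22.5,2)
```

```text
[[460.50917088 396.26496532   6.        ]
 [451.95265096 316.79228447   6.        ]
 [442.64383892 235.85824135   6.        ]]
-6.355138316057563 161.3985352466741
bar [520.20538167 309.27883395  26.        ]
move [ -24.5 -518.1   98.3] rot [ -0.1   0.1 -27.1] tcp [ 246.1 -562.1  173.6] F [0.3  1.28 0.15] q7 [ 1.39  0.51 -0.37  1.71  0.22  0.96 -1.07]
move [ -24.4 -518.   145.8] rot [ -0.1   0.1 -27.1] tcp [ 246.1 -562.1  173.6] F [0.3  1.28 0.15] q7 [ 1.39  0.51 -0.37  1.71  0.22  0.96 -1.07]
```

```bash
python3 -m pendant '[[[-24,-260,50,0,0,-13,0.35],[-24,-518,98,0,0,-27,0.35],[-24,-518,98,0,0,-27,0.35],[-24,-518,98,0,0,-27,0.35],[-24,-518,98,0,0,-27,0.35],[-24,-518,98,0,0,-27,0.35],[-24,-518,98,0,0,-27,0.35],[-24,-518,98,0,0,-27,0.35],[-24,-518,98,0,0,-27,0.35],[-24,-518,98,0,0,-27,0.35],[-24,-518,98,0,0,-27,0.35],[-24,-518,98,0,0,-27,0.35]]]' 30
python3 - <<'E'
from h import *
go(444,-82.5,22.5,2)
E
```

```text
clock: 27.48
tcp_pos: [0.444, -0.0836, 0.0769]
ee_rot: [3.14, 0.052, -0.0]
force: [-0.6, 0.2, -1.3]
finger_gap: 0.672
gripper_force: 0.0
move [ 0.1 -1.2 48.4] rot [ 0.   0.  -0.1] tcp [444.  -83.6  76.9] F [-0.6   0.17 -1.34] q7 [ 0.59  0.46 -0.55  2.16  0.41  0.63 -1.78]
```

```bash
python3 -m pendant '[[[0,-1,48,0,0,0,0.35],[0,-1,48,0,0,0,0.35],[0,-1,48,0,0,0,-0.5],[0,-1,48,0,0,0,-0.5],[0,-1,48,0,0,0,-0.5],[0,-1,48,0,0,0,-0.5],[0,-1,0,0,0,0,-0.5],[0,-1,-10,0,0,0,-0.5],[0,-1,-10,0,0,0,-0.5]]]' 30
python3 - <<'E'
from h import *
go(463.2,396.5,70,-6.6)
E
```

```text
clock: 28.6
tcp_pos: [0.445, -0.0818, 0.0872]
ee_rot: [3.14, 0.054, 0.003]
force: [-0.3, -1.1, -2.1]
finger_gap: 0.542
gripper_force: 30.0
move [  34.6 -477.5   10.8] rot [ 0.  -0.1  8.6] tcp [445.  -81.8  87.2] F [-0.34 -1.13 -2.05] q7 [ 0.61  0.44 -0.57  2.15  0.39  0.65 -1.77]
```

```bash
python3 -m pendant '[[[17,-240,0,0,0,4,-0.5],[34,-477,0,0,0,8.6,-0.5],[34,-477,0,0,0,8.6,-0.5],[34,-477,0,0,0,8.6,-0.5],[34,-477,0,0,0,8.6,-0.5],[34,-477,0,0,0,8.6,-0.5],[34,-477,0,0,0,8.6,-0.5],[34,-477,0,0,0,8.6,-0.5],[34,-477,0,0,0,8.6,-0.5],[34,-477,0,0,0,8.6,-0.5],[34,-477,0,0,0,8.6,-0.5]]]' 30
python3 - <<'E'
from h import *
go(463.2,396.5,28.5,-6.6)
snap("wrist","w2.png")
E
```

```text
clock: 29.98
tcp_pos: [0.4622, 0.394, 0.0857]
ee_rot: [3.134, -0.185, -0.001]
force: [0.1, -0.9, -1.3]
finger_gap: 0.533
gripper_force: 30.0
move [ 0.8 -2.7 51.1] rot [ 0.1  0.  -0.1] tcp [462.2 394.   85.7] F [ 0.15 -0.92 -1.34] q7 [-0.62  0.6  -0.18  1.78  0.15  0.77 -2.56]
```

View pics/w2.png

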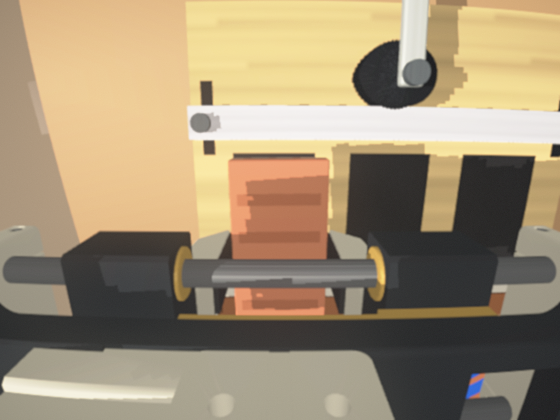

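The wrist view shows the held tile at (278,235) over bay 3, aligned with the bar at row 122. I lower it now.

```bash
python3 -m pendant '[[[1,-2,35,0,0,0,-0.5],[1,-2,44,0,0,0,-0.5],[1,-2,48,0,0,0,-0.5],[1,-2,48,0,0,0,-0.5]]]' 30
python3 - <<'E'
from h import *
go(463.2,396.5,28.5,-6.6)
E
```

```text
clock: 30.52
tcp_pos: [0.4636, 0.3982, 0.0392]
ee_rot: [-3.136, 0.182, -0.0]
force: [0.2, 0.2, -1.8]
finger_gap: 0.542
gripper_force: 30.0
move [-0.2  1.8  4.7] rot [-0. -0. -0.] tcp [463.6 398.2  39.2] F [ 0.16  0.19 -1.84] q7 [-0.64  0.67 -0.15  1.79  0.15  0.69 -2.56]
```

```bash
python3 -m pendant '[[[0,1,2,0,0,0,-0.5],[0,1,4,0,0,0,-0.5],[0,1,4,0,0,0,-0.5]]]'
python3 -m pendant '[[[0,0,0,0,0,0,0.3],[0,0,0,0,0,0,0.3],[0,0,0,0,0,0,0.3],[0,0,-40,0,0,0,0.3],[0,0,-70,0,0,0,0.35],[0,0,-70,0,0,0,0.35]]]'
python3 - <<'E'
from h import *
go(445,0.6,70,-1.3)
E
```

```text
clock: 30.9
tcp_pos: [0.4635, 0.3975, 0.0355]
ee_rot: [-3.136, 0.181, -0.001]
force: [-0.9, -1.2, 3.3]
finger_gap: 0.538
gripper_force: 30.0
clock: 31.65
tcp_pos: [0.4647, 0.3989, 0.1075]
ee_rot: [-3.132, 0.181, -0.006]
force: [-0.3, 0.9, -0.6]
finger_gap: 0.669
gripper_force: 0.0
move [ 26.2 398.1  30. ] rot [-0.2 -0.2 -5.3] tcp [464.7 398.9 107.5] F [-0.35  0.89 -0.62] q7 [-0.63  0.57 -0.17  1.77  0.12  0.81 -2.54]
```

```bash
python3 -m pendant '[[[13,199,0,0,0,-3,0.35],[13,199,0,0,0,-3,0.35],[13,199,0,0,0,-3,0.35],[26,398,30,0,0,-5.3,0.35],[26,398,30,0,0,-5.3,0.35],[26,398,30,0,0,-5.3,0.35],[26,398,30,0,0,-5.3,0.35],[26,398,30,0,0,-5.3,0.35],[26,398,30,0,0,-5.3,0.35],[26,398,30,0,0,-5.3,0.35],[26,398,30,0,0,-5.3,0.35]]]' 30
python3 - <<'E'
from h import *
for q in tiles()[0]: print(np.round(q,1))
go(445.5,0.6,22.5,-1.3)
E
```

```text
clock: 33.02
tcp_pos: [0.4432, 0.0002, 0.0748]
ee_rot: [-3.141, 0.032, -0.001]
force: [-1.1, 0.8, -0.5]
finger_gap: 0.674
gripper_force: 0.0
[464.  399.2 100.4  50.4  -6. ]
[557.4 -83.   98.6  49.5 -10.3]
[595.8  79.9  49.2  34.7 -88.6]
move [ 2.2 -0.6 46.3] rot [-0.  -0.   0.1] tcp [443.2   0.   74.8] F [-0.13 -0.76 -0.15] q7 [ 0.06  0.4  -0.14  2.19  0.1   0.56 -1.74]
```

```bash
python3 -m pendant '[[[2,-1,46,0,0,0,0.35],[2,-1,46,0,0,0,0.35],[2,-1,46,0,0,0,-0.5],[2,-1,46,0,0,0,-0.5],[2,-1,46,0,0,0,-0.5],[2,-1,46,0,0,0,-0.5],[2,-1,0,0,0,0,-0.5],[2,-1,-10,0,0,0,-0.5],[2,-1,-10,0,0,0,-0.5]]]' 30
python3 - <<'E'
from h import *
go(454,317,70,-6.6)
E
```

```text
clock: 34.2
tcp_pos: [0.4457, -0.0002, 0.0854]
ee_rot: [3.141, -0.036, 0.003]
force: [0.1, 0.7, -1.2]
finger_gap: 0.541
gripper_force: 30.0
move [   1.  -317.3    9.3] rot [-0.  -0.1  5.3] tcp [ 4.457e+02 -2.000e-01  8.540e+01] F [ 0.09  0.73 -1.21] q7 [ 0.06  0.38 -0.14  2.18  0.1   0.59 -1.74]
```

```bash
python3 -m pendant '[[[1,-160,0,0,0,3,-0.5],[1,-317,0,0,0,5.3,-0.5],[1,-317,0,0,0,5.3,-0.5],[1,-317,0,0,0,5.3,-0.5],[1,-317,0,0,0,5.3,-0.5],[1,-317,0,0,0,5.3,-0.5],[1,-317,0,0,0,5.3,-0.5],[1,-317,0,0,0,5.3,-0.5]]]' 30
python3 - <<'E'
from h import *
go(454,317,30,-6.6)
E
```

```text
clock: 35.2
tcp_pos: [0.4532, 0.3143, 0.0837]
ee_rot: [3.134, -0.185, -0.002]
force: [0.3, -0.2, -0.9]
finger_gap: 0.539
gripper_force: 30.0
move [ 0.5 -2.9 47.7] rot [ 0.1  0.1 -0.1] tcp [453.2 314.3  83.7] F [ 0.25 -0.21 -0.87] q7 [-0.53  0.53 -0.16  1.93  0.12  0.7  -2.45]
```

```bash
python3 -m pendant '[[[1,-2,35,0,0,0,-0.5],[1,-2,44,0,0,0,-0.5],[1,-2,47,0,0,0,-0.5],[1,-2,48.5,0,0,0,-0.5],[1,-2,48.5,0,0,0,-0.5]]]' 30
python3 - <<'E'
from h import *
go(454,317,29,-6.6)
E
```

```text
clock: 35.83
tcp_pos: [0.4551, 0.3189, 0.037]
ee_rot: [-3.136, 0.181, -0.002]
force: [-0.4, 0.5, -2.0]
finger_gap: 0.54
gripper_force: 30.0
move [-0.8  2.   2. ] rot [-0.  -0.1 -0. ] tcp [455.1 318.9  37. ] F [-0.37  0.54 -1.96] q7 [-0.55  0.61 -0.14  1.93  0.14  0.61 -2.47]
```

```bash
python3 -m pendant '[[[-1,0,2,0,0,0,-0.5],[-1,0,2,0,0,0,-0.5]]]'
python3 -m pendant '[[[0,0,0,0,0,0,0.2],[0,0,0,0,0,0,0.2],[0,0,0,0,0,0,0.2],[0,0,-40,0,0,0,0.2],[0,0,-70,0,0,0,0.35],[0,0,-70,0,0,0,0.35]]]'
python3 - <<'E'
from h import *
go(557.4,-82.5,70,-11.3)
E
```

```text
clock: 36.08
tcp_pos: [0.4542, 0.3192, 0.0352]
ee_rot: [-3.136, 0.181, -0.002]
force: [-0.1, -1.9, 4.3]
finger_gap: 0.542
gripper_force: 30.0
clock: 36.83
tcp_pos: [0.4552, 0.3201, 0.1066]
ee_rot: [-3.133, 0.181, -0.006]
force: [0.5, 0.7, 0.3]
finger_gap: 0.672
gripper_force: 0.0
move [147.8 388.2  29.8] rot [-0.2 -0.2  4.7] tcp [455.2 320.1 106.6] F [0.53 0.72 0.28] q7 [-0.53  0.49 -0.16  1.91  0.11  0.74 -2.45]
```

```bash
python3 -m pendant '[[[74,194,0,0,0,2,0.35],[148,388,0,0,0,4.7,0.35],[148,388,0,0,0,4.7,0.35],[148,388,0,0,0,4.7,0.35],[148,388,0,0,0,4.7,0.35],[148,388,30,0,0,4.7,0.35],[148,388,30,0,0,4.7,0.35],[148,388,30,0,0,4.7,0.35],[148,388,30,0,0,4.7,0.35],[148,388,30,0,0,4.7,0.35]]]' 30
python3 - <<'E'
from h import *
for q in tiles()[0]: print(np.round(q,1))
go(557.4,-82.5,22.5,-11.3)
snap("wrist","w3.png")
E
```

```text
clock: 38.08
tcp_pos: [0.5557, -0.0816, 0.0741]
ee_rot: [-3.126, 0.305, 0.001]
force: [0.5, -0.6, -0.6]
finger_gap: 0.674
gripper_force: 0.0
[455.6 319.7 100.1  49.9  -6.5]
[464.  399.3 100.4  50.3  -6. ]
[511.1  80.5 204.5  56.4   2.1]
[537.1   1.4  48.5  47.3 -88.6]
move [ 1.6  0.5 45.8] rot [-0.   0.   0.1] tcp [555.9 -81.7  74.3] F [0.43 0.12 0.08] q7 [ 0.16  0.55 -0.07  1.91  0.06  0.69 -1.72]
```

```bash
python3 -m pendant '[[[2,1,46,0,0,0,0.35],[2,1,46,0,0,0,0.35],[2,1,46,0,0,0,-0.5],[2,1,46,0,0,0,-0.5],[2,1,46,0,0,0,-0.5],[2,1,46,0,0,0,-0.5],[2,1,0,0,0,0,-0.5],[2,1,-10,0,0,0,-0.5],[2,1,-10,0,0,0,-0.5]]]' 30
python3 - <<'E'
from h import *
go(444.8,237.5,70,-6.6)
E
```

```text
clock: 39.3
tcp_pos: [0.5582, -0.0852, 0.0849]
ee_rot: [3.126, -0.31, 0.003]
force: [-0.5, -0.4, -1.8]
finger_gap: 0.542
gripper_force: 30.0
move [-174.5 -294.2    8.6] rot [ 0.  -0.1 -4.7] tcp [558.2 -85.2  84.9] F [-0.48 -0.37 -1.79] q7 [ 0.16  0.54 -0.08  1.9   0.06  0.71 -1.71]
```

```bash
python3 -m pendant '[[[-90,-148,0,0,0,-2,-0.5],[-174,-294,0,0,0,-4.7,-0.5],[-174,-294,0,0,0,-4.7,-0.5],[-174,-294,0,0,0,-4.7,-0.5],[-174,-294,0,0,0,-4.7,-0.5],[-174,-294,0,0,0,-4.7,-0.5],[-174,-294,0,0,0,-4.7,-0.5],[-174,-294,0,0,0,-4.7,-0.5],[-174,-294,0,0,0,-4.7,-0.5]]]' 30
python3 - <<'E'
from h import *
go(444.8,237.5,30,-6.6)
E
```

```text
clock: 40.42
tcp_pos: [0.445, 0.2356, 0.0837]
ee_rot: [3.135, -0.185, -0.001]
force: [-0.3, 0.4, -1.3]
finger_gap: 0.539
gripper_force: 30.0
move [-0.4 -1.9 47.7] rot [ 0.1  0.  -0.2] tcp [445.  235.6  83.7] F [-0.3   0.43 -1.35] q7 [-0.43  0.46 -0.14  2.04  0.1   0.65 -2.32]
```

```bash
python3 -m pendant '[[[0,-1,35,0,0,0,-0.5],[0,-1,44,0,0,0,-0.5],[0,-1,47,0,0,0,-0.5],[0,-1,48.5,0,0,0,-0.5],[0,-1,50,0,0,0,-0.5],[0,-1,50,0,0,0,-0.5]]]' 30
python3 - <<'E'
from h import *
go(444.8,237.5,29,-6.6)
E
```

```text
clock: 41.18
tcp_pos: [0.4451, 0.2386, 0.0347]
ee_rot: [-3.136, 0.181, -0.001]
force: [0.3, 0.8, -0.6]
finger_gap: 0.536
gripper_force: 30.0
move [-0.2  1.1 -0.3] rot [-0. -0. -0.] tcp [445.1 238.6  34.7] F [ 0.34  0.84 -0.56] q7 [-0.44  0.55 -0.12  2.05  0.13  0.54 -2.34]
```

Release, lift, and go out of the way toward the tray to photograph the scene.

```bash
python3 -m pendant '[[[0,0,0.5,0,0,0,-0.5],[0,0,0.5,0,0,0,0.2],[0,0,0.5,0,0,0,0.2],[0,0,0.5,0,0,0,0.2],[0,0,-40,0,0,0,0.2],[0,0,-100,0,0,0,0.8],[0,0,-100,0,0,0,0.8]]]'
python3 - <<'E'
from h import *
im=vision.camera("top")
for q in tiles(im)[0]: print(np.round(q,1))
cv2.imwrite("pics/crop4.png",cv2.resize(im[150:300,90:345,::-1],None,fx=3,fy=3,interpolation=cv2.INTER_CUBIC))
go(616.6,298,110,33)
go(616.6,298,58,33)
E
```

```text
clock: 42.05
tcp_pos: [0.4481, 0.2403, 0.1387]
ee_rot: [-3.131, 0.181, -0.012]
force: [1.1, 0.2, 0.1]
finger_gap: 0.769
gripper_force: 0.0
[545.2  82.9 137.   52.6  -1.9]
[ 5.628e+02  3.000e-01  9.930e+01  5.000e+01 -9.000e-01]
move [162.2 -77.9  21.4] rot [ -0.1  -0.3 -39.6] tcp [446.4 239.2 136.4] F [ 0.15 -0.11 -0.5 ] q7 [-0.41  0.37 -0.16  2.02  0.08  0.75 -2.31]
move [161.9 -77.8  73.4] rot [ -0.1  -0.3 -39.6] tcp [446.4 239.2 136.4] F [ 0.15 -0.11 -0.5 ] q7 [-0.41  0.37 -0.16  2.02  0.08  0.75 -2.31]
```

View pics/crop4.png

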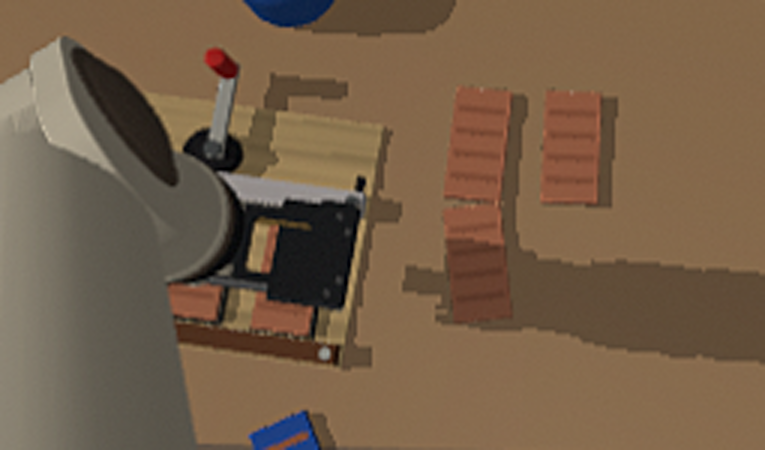

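The near rough tile was knocked outward, and its end now almost touches the far one at crop (475,203). Jig tiles look seated. Next I shut the lever.

```bash
python3 -m pendant '[[[80,-39,0,0,0,-20,0.8],[162,-78,0,0,0,-39.6,0.8],[162,-78,0,0,0,-39.6,0.8],[162,-78,0,0,0,-39.6,0.8],[162,-78,0,0,0,-39.6,0.8],[162,-78,0,0,0,-39.6,0.8],[162,-78,0,0,0,-39.6,0.8]]]' 40
python3 - <<'E'
from h import *
go(617,298,58,33)
im=vision.camera("top")
for q in tiles(im)[0]: print(np.round(q,1))
cv2.imwrite("pics/crop5.png",cv2.resize(im[170:280,90:345,::-1],None,fx=3,fy=3,interpolation=cv2.INTER_CUBIC))
E
```

```text
clock: 42.98
tcp_pos: [0.614, 0.2972, 0.1342]
ee_rot: [3.012, 0.891, -0.001]
force: [0.1, -0.3, -0.2]
finger_gap: 0.902
gripper_force: 0.0
move [ 3.   0.9 70.2] rot [ 0.   0.  -0.1] tcp [614.  297.2 134.2] F [ 0.11 -0.31 -0.21] q7 [-0.3   0.66 -0.28  1.56  0.21  0.96 -1.64]
[450.8 238.8  87.6  49.7  -6.5]
[478.7  80.6 139.2  52.9   5.6]
```

View pics/crop5.png

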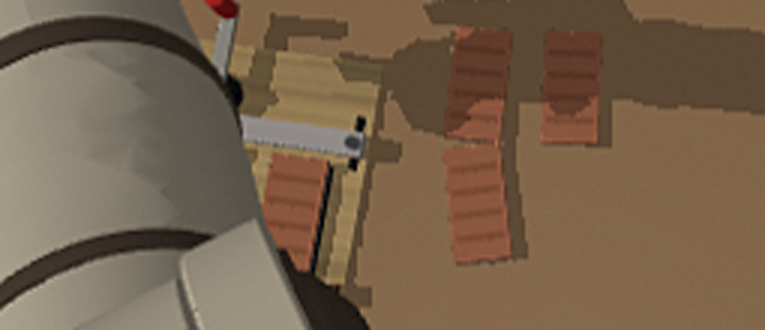

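The arm hides part of the jig, but the tile in bay 1 at (297,210) sits flat between fence and bar. I pinch the handle.

```bash
python3 -m pendant '[[[3,1,40,0,0,0,0.8],[3,1,70,0,0,0,0.8],[3,1,70,0,0,0,0.8],[3,1,70,0,0,0,-1],[3,1,70,0,0,0,-1],[3,1,70,0,0,0,-1],[3,1,70,0,0,0,-1],[3,1,70,0,0,0,-1],[3,1,70,0,0,0,-1],[3,1,70,0,0,0,-1],[3,1,70,0,0,0,-1],[3,1,70,0,0,0,-1]]]' 40
python3 - <<'E'
from h import *
s=read_state();Rc=R.from_rotvec(s["ee_rot"]);p=s["tcp_pos"]*1000
P=np.array([547.1,306.3]);a0=np.degrees(np.arctan2(*(p[:2]-P)[::-1]));print(a0,np.hypot(*(p[:2]-P)),p,s["force"])
for a in list(np.linspace(a0,83.2,13)[1:])+[85.2]:
    q=np.r_[P+70*np.array([np.cos(np.radians(a)),np.sin(np.radians(a))]),p[2]]
    print(round(a),np.round(Rc.inv().apply(q-p),1))
E
```

```text
clock: 44.52
tcp_pos: [0.6171, 0.2985, 0.0641]
ee_rot: [-3.012, -0.893, 0.001]
force: [-2.1, 0.6, 1.4]
finger_gap: 0.191
gripper_force: 40.0
-6.3257846344827025 70.46726993626281 [617.13822795 298.53580282  64.11911448] [-2.09206867  0.63864966  1.39777476]
1 [ 4.9 -7.7  0. ]
9 [  9.2 -15.7   0. ]
16 [ 12.5 -24.3   0. ]
24 [ 14.5 -33.1   0. ]
31 [ 15.5 -42.2   0. ]
38 [ 15.2 -51.3   0. ]
46 [ 13.7 -60.3   0. ]
53 [ 11.1 -69.    0. ]
61 [  7.4 -77.3   0.1]
68 [  2.7 -85.1   0.1]
76 [ -3.1 -92.2   0.1]
83 [ -9.7 -98.4   0.1]
85 [ -11.6 -100.     0.1]
```

```bash
python3 -m pendant '[[[4.9,-7.7,0,0,0,0,-1],[9.2,-15.7,0,0,0,0,-1],[12.5,-24.3,0,0,0,0,-1],[14.5,-33.1,0,0,0,0,-1],[15.5,-42.2,0,0,0,0,-1],[15.2,-51.3,0,0,0,0,-1],[13.7,-60.3,0,0,0,0,-1],[11.1,-69,0,0,0,0,-1],[7.4,-77.3,0,0,0,0,-1],[2.7,-85.1,0,0,0,0,-1],[-0.2,-89,0,0,0,0,-1],[-3.1,-92.2,0,0,0,0,-1],[-6.4,-95.5,0,0,0,0,-1],[-9.7,-98.4,0,0,0,0,-1],[-11,-99.5,0,0,0,0,-1],[-11,-99.5,0,0,0,0,-1]]]' 40
python3 - <<'E'
from h import *
s=read_state();p=s["tcp_pos"]*1000;P=np.array([547.1,306.3]);d=p[:2]-P;print(np.degrees(np.arctan2(d[1],d[0]))+6.7,np.hypot(*d),s["force"])
E
```

```text
clock: 46.52
tcp_pos: [0.5652, 0.3741, 0.0655]
ee_rot: [3.013, 0.885, 0.028]
force: [22.1, 3.5, -13.1]
finger_gap: 0.193
gripper_force: 39.9
81.74241452484225 70.19010751784774 [ 22.09360433   3.47519462 -13.10049887]
```

```bash
python3 - <<'E'
from h import *
s=read_state();Rc=R.from_rotvec(s["ee_rot"]);print(Rc.inv().apply([-1,0.2,0]),Rc.as_matrix()[:,2])
E
python3 -m pendant '[[[-1.4,-1.2,0,0,0,0,-1],[-2.8,-2.4,0,0,0,0,-1],[-4.2,-3.6,0,0,0,0,-1],[-4.2,-3.6,0,0,0,0,-1]]]' 50
python3 - <<'E'
from h import *
s=read_state();p=s["tcp_pos"]*1000;P=np.array([547.1,306.3]);d=p[:2]-P;print(np.degrees(np.arctan2(d[1],d[0]))+6.7,np.hypot(*d),s["force"],R.from_rotvec(s["ee_rot"]).as_matrix()[:,2])
E
```

```text
[-0.73269159 -0.7091517  -0.01633741] [ 0.01711852  0.00390553 -0.99984584]
clock: 47.02
tcp_pos: [0.563, 0.3744, 0.0656]
ee_rot: [3.013, 0.883, 0.035]
force: [29.9, 4.5, -20.0]
finger_gap: 0.188
gripper_force: 49.9
83.5353132958115 69.9234664956074 [ 29.90068723   4.51840338 -20.008318  ] [ 0.02202832  0.00516428 -0.99974401]
```

Run:
```python
from h import *
im=vision.camera("scene")[:,:,::-1]; im2=vision.camera("wrist")[:,:,::-1]
a=cv2.resize(im[190:370,290:530],(480,360),interpolation=cv2.INTER_CUBIC); b=cv2.resize(im2[100:340],(480,206))
cv2.imwrite("pics/j1.png",np.vstack([a,b]))
```

```text
(no output)
```

View pics/j1.png

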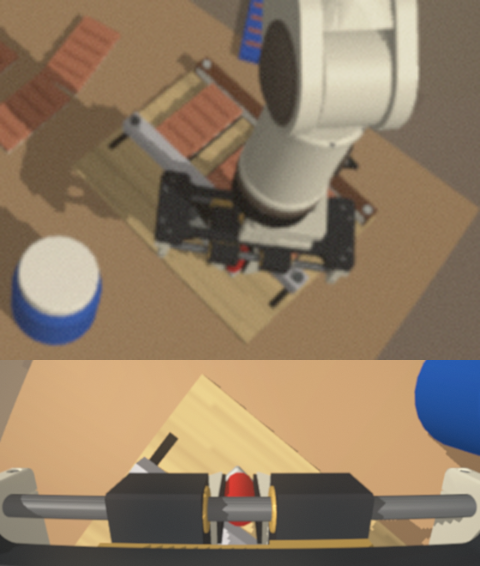

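Nothing is in the way. The fixed-angle pinch is twisting on the post, so I re-grip with the closing line along the push direction.

```bash
python3 -m pendant '[[[0,0,0,0,0,0,-0.1],[4,3.5,0,0,0,0,-0.1],[4,3.5,0,0,0,0,-0.1],[4,3.5,0,0,0,-11,-0.1],[4,3.5,0,0,0,-22,-0.1],[4,3.5,0,0,0,-33,-0.1],[4,3.5,0,0,0,-44,-0.1],[4,3.5,0,0,0,-44,-0.1],[4,3.5,0,0,0,-44,-1],[4,3.5,0,0,0,-44,-1],[4,3.5,0,0,0,-44,-1],[4,3.5,0,0,0,-44,-1],[4,3.5,0,0,0,-44,-1]]]' 15
python3 - <<'E'
from h import *
s=read_state();p=s["tcp_pos"]*1000;P=np.array([547.1,306.3]);d=p[:2]-P;print(np.degrees(np.arctan2(d[1],d[0]))+6.7,np.hypot(*d),s["force"],R.from_rotvec(s["ee_rot"]).as_matrix().round(3))
E
```

```text
clock: 48.75
tcp_pos: [0.5631, 0.3713, 0.0639]
ee_rot: [2.457, 1.944, 0.014]
force: [20.6, -1.4, -14.0]
finger_gap: 0.193
gripper_force: 15.0
82.86502716787622 66.89212506889888 [ 20.58525772  -1.44299285 -14.00445212] [[ 0.23   0.973  0.012]
 [ 0.973 -0.23  -0.001]
 [ 0.002  0.012 -1.   ]]
```

```bash
python3 -m pendant '[[[0,-1.5,0,0,0,0,-1],[0,-3,0,0,0,0,-1],[0,-3,0,0,0,0,-1]]]' 15
python3 -m pendant '[[[0,-1.5,0,0,0,0,-1],[0,-3,0,0,0,0,-1],[0,-3,0,0,0,0,-1]]]' 15
```

```text
clock: 49.12
tcp_pos: [0.5624, 0.3715, 0.0639]
ee_rot: [2.457, 1.941, 0.018]
force: [27.0, -1.6, -18.0]
finger_gap: 0.193
gripper_force: 15.0
clock: 49.5
tcp_pos: [0.5611, 0.3719, 0.064]
ee_rot: [2.457, 1.94, 0.022]
force: [30.8, -0.7, -20.6]
finger_gap: 0.213
gripper_force: 15.0
```

```bash
python3 -m pendant '[[[0,5,0,0,0,0,-0.1],[0,5,0,0,0,0,-0.1],[0,5,0,0,0,0,-0.1],[0,5,0,0,0,0,-0.1]]]' 15
python3 -m pendant '[[[0,5,-40,0,0,0,0.5],[0,5,-70,0,0,0,0.8],[0,5,-70,0,0,0,0.8]]]' 15
python3 - <<'E'
from h import *
s=read_state();print(s["force"],s["tcp_pos"])
i=vision.camera_info("wrist");im=vision.camera("wrist");cv2.imwrite("pics/w5.png",im[:,:,::-1])
for a in (80,84,90): 
    P=np.array([547.1,306.3]);t=np.radians(a-6.7);print(a,w2px("wrist",[[*(P+70*np.array([np.cos(t),np.sin(t)]))/1000,.076]],i))
print(w2px("wrist",[[.5471,.3063,.03]],i))
b=(im[:,:,0].astype(int)-im[:,:,1]>90)&(im[:,:,2]<80);v,u=np.nonzero(b);print(u.mean(),v.mean(),u.min(),u.max(),v.min(),v.max())
E
```

```text
clock: 50.0
tcp_pos: [0.5548, 0.3731, 0.0638]
ee_rot: [2.458, 1.951, -0.001]
force: [4.1, -4.8, -1.0]
finger_gap: 0.447
gripper_force: 2.6
clock: 50.38
tcp_pos: [0.5588, 0.3767, 0.1372]
ee_rot: [-2.458, -1.957, -0.008]
force: [-0.3, -0.0, 0.1]
finger_gap: 0.729
gripper_force: 0.0
[-0.27925015 -0.00357447  0.06221709] [0.5588198  0.37672589 0.13721533]
80 [[292.00994844 229.8649268 ]]
84 [[284.65924187 229.6704633 ]]
90 [[273.64505032 230.28350698]]
[[283.60083349 287.87691127]]
292.913698630137 220.78493150684932 282 306 203 238
```

View pics/w5.png

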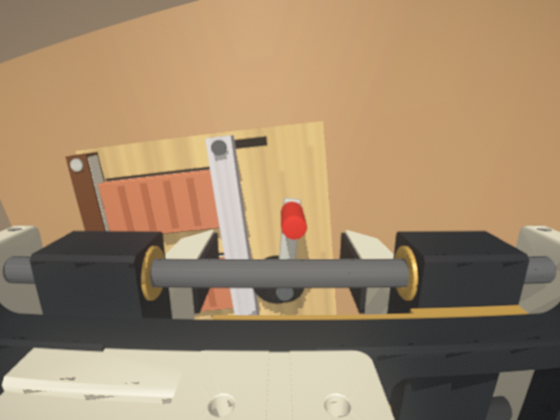

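The handle top is at (293,222), which matches about 80° (1.40 rad): the bar is touching but not home. Turning the tool along with the lever avoids the twisting friction, so I grip again and do that.

Run:
```python
from h import *
go(567.2,373.4,56,74)
```

```text
move [-0.3  9.5 73.4] rot [ 0.1 -0.1  3. ] tcp [557.9 375.7 135.4] F [-0.11  0.29 -0.67] q7 [-0.3   0.68 -0.48  1.58  0.36  0.97 -1.12]
```

```bash
python3 -m pendant '[[[0,9.5,40,0,0,3,0.4],[0,9.5,73,0,0,3,0.2],[0,9.5,73,0,0,3,0.2],[0,9.5,73,0,0,3,-1],[0,9.5,73,0,0,3,-1],[0,9.5,73,0,0,3,-1],[0,9.5,73,0,0,3,-1],[0,9.5,73,0,0,3,-1],[0,9.5,73,0,0,3,-1],[0,9.5,73,0,0,3,-1]]]' 60
python3 -m pendant '[[[0,-2.4,0,0,0,-2,-1],[-0.2,-4.9,0,0,0,-4,-1],[-0.4,-7.3,0,0,0,-6,-1],[-0.4,-7.3,0,0,0,-6,-1]]]' 60
```

```text
clock: 51.68
tcp_pos: [0.5682, 0.3725, 0.062]
ee_rot: [2.509, 1.89, 0.002]
force: [1.4, -0.4, 4.9]
finger_gap: 0.183
gripper_force: 60.0
clock: 52.18
tcp_pos: [0.5649, 0.3732, 0.062]
ee_rot: [2.407, 2.014, 0.01]
force: [10.7, -0.9, 0.0]
finger_gap: 0.192
gripper_force: 60.0
```

```bash
python3 -m pendant '[[[0,-2.5,0,0,0,-1,-1],[-0.2,-5,0,0,0,-2,-1],[-0.4,-8,0,0,0,-3,-1],[-0.4,-8,0,0,0,-3,-1]]]' 60
python3 -m pendant '[[[0,-2,0,0,0,-1,-1],[0,-4,0,0,0,-2,-1],[0,-4,0,0,0,-2,-1]]]' 60
```

```text
clock: 52.68
tcp_pos: [0.5624, 0.3733, 0.0622]
ee_rot: [2.353, 2.071, 0.021]
force: [25.2, 3.0, -11.0]
finger_gap: 0.189
gripper_force: 60.0
clock: 53.05
tcp_pos: [0.5612, 0.3734, 0.0623]
ee_rot: [2.316, 2.109, 0.026]
force: [31.2, 3.4, -14.2]
finger_gap: 0.191
gripper_force: 60.0
```

```bash
python3 -m pendant '[[[0,-2,0,0,0,0,-1],[0,-2,0,0,0,0,-1],[0,-2,0,0,0,0,-1]]]' 60
python3 -m pendant '[[[0,3,0,0,0,0,0.2],[0,6,0,0,0,0,0.2],[0,6,0,0,0,0,0.2],[0,6,0,0,0,0,0.2],[0,6,-50,0,0,0,0.35],[0,6,-80,0,0,0,0.35],[0,6,-80,0,0,0,0.35]]]' 30
python3 - <<'E'
from h import *
i=vision.camera_info("wrist");im=vision.camera("wrist");cv2.imwrite("pics/w6.png",im[:,:,::-1])
b=(im[:,:,0].astype(int)-im[:,:,1]>90)&(im[:,:,2]<80);v,u=np.nonzero(b);print(u.mean(),v.mean(),u.min(),u.max(),v.min(),v.max())
P=np.array([547.1,306.3])
for a in range(76,96,2):
    t=np.radians(a-6.7);q=P+70*np.array([np.cos(t),np.sin(t)]);print(a,w2px("wrist",[[*q/1000,.076],[*q/1000,.04]],i).round().tolist())
go(250,-560,160,-25)
E
```

```text
clock: 53.42
tcp_pos: [0.5608, 0.3734, 0.0623]
ee_rot: [2.316, 2.108, 0.03]
force: [35.5, 3.5, -18.8]
finger_gap: 0.183
gripper_force: 60.0
clock: 54.3
tcp_pos: [0.552, 0.3774, 0.1437]
ee_rot: [-2.313, -2.124, -0.006]
force: [0.6, 0.2, -0.3]
finger_gap: 0.677
gripper_force: 0.0
301.7099567099567 219.78354978354977 290 314 202 237
76 [[308.0, 230.0], [304.0, 215.0]]
78 [[305.0, 229.0], [301.0, 214.0]]
80 [[301.0, 228.0], [298.0, 213.0]]
82 [[298.0, 228.0], [295.0, 213.0]]
84 [[294.0, 227.0], [292.0, 212.0]]
86 [[291.0, 227.0], [289.0, 212.0]]
88 [[287.0, 227.0], [286.0, 212.0]]
90 [[284.0, 226.0], [283.0, 212.0]]
92 [[280.0, 226.0], [280.0, 212.0]]
94 [[276.0, 226.0], [277.0, 212.0]]
move [-958.5 -220.2  -25.2] rot [  0.   -0.1 -69.9] tcp [551.3 376.3 141.8] F [-0.05 -0.9  -0.31] q7 [-0.28  0.67 -0.52  1.59  0.38  0.99 -1.01]
```

```bash
python3 -m pendant '[[[-480,-110,-10,0,0,-35,0.35],[-480,-110,-10,0,0,-35,0.35],[-480,-110,-10,0,0,-35,0.35],[-480,-110,-10,0,0,-35,0.35],[-480,-110,-10,0,0,-35,0.35],[-480,-110,-10,0,0,-35,0.35],[-480,-110,-10,0,0,-35,0.35],[-480,-110,-10,0,0,-35,0.35],[-958,-220,-10,0,0,-70,0.35],[-958,-220,-10,0,0,-70,0.35],[-958,-220,-10,0,0,-70,0.35],[-958,-220,-10,0,0,-70,0.35],[-958,-220,-10,0,0,-70,0.35],[-958,-220,-10,0,0,-70,0.35],[-958,-220,-10,0,0,-70,0.35],[-958,-220,-10,0,0,-70,0.35],[-958,-220,-10,0,0,-70,0.35]]]' 30
python3 - <<'E'
from h import *
im=vision.camera("top")
for q in tiles(im)[0]: print(np.round(q,1))
cv2.imwrite("pics/crop6.png",cv2.resize(im[170:270,90:230,::-1],None,fx=5,fy=5,interpolation=cv2.INTER_CUBIC))
print(read_state()["tcp_pos"],read_state()["qpos"].round(2))
E
```

```text
clock: 56.48
tcp_pos: [0.2459, -0.5624, 0.1487]
ee_rot: [-0.687, -3.063, -0.003]
force: [0.7, 0.5, -0.3]
finger_gap: 0.674
gripper_force: 0.0
[441.3 240.1  99.8  49.8  -6.7]
[450.6 320.3  99.1  50.1  -6.4]
[460.1 400.3  99.1  50.3  -7. ]
[511.5  80.5 205.2  56.4   2.1]
[ 5.628e+02  3.000e-01  9.930e+01  4.990e+01 -9.000e-01]
[ 0.24561079 -0.56332906  0.14870295] [ 1.54  0.59 -0.58  1.72  0.39  0.95  1.94]
```

View pics/crop6.png

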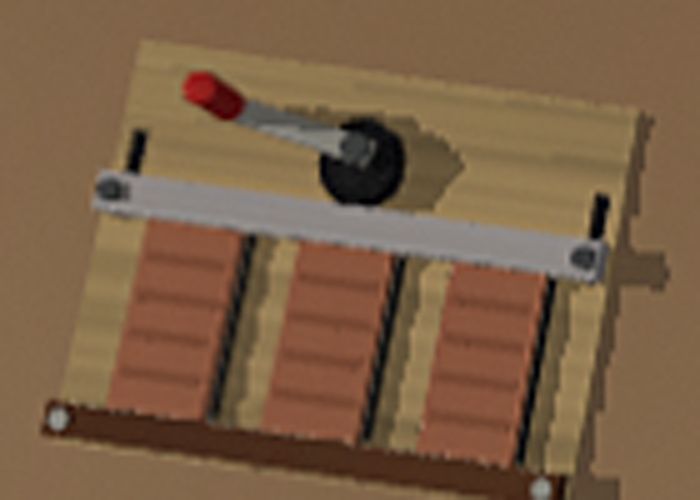

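All three smooth tiles have shifted about 4 mm onto the fence and line up at -6.7°, so the bar holds them all. Now the rough tiles.

Run:
```python
from h import *
w=px2w("top",[(np.array(p)+.5)/3-.5+np.array([90,170]) for p in [(445,153),(500,146),(511,258),(456,263)]],.012)*1000
print(w.mean(0),np.degrees(np.arctan2(*((w[0]+w[1]-w[2]-w[3])[:2][::-1]))))
go(562.8,0.3,70,-0.9)
```

```text
[456.59556249  77.17629837  12.        ] 8.012139826301661
move [-45.9 645.1  73.1] rot [  0.1  -0.1 -24.4] tcp [ 245.6 -563.3  148.7] F [-0.86 -3.09  0.16] q7 [ 1.54  0.59 -0.58  1.72  0.39  0.95  1.94]
```

```bash
python3 -m pendant '[[[-46,645,20,0,0,-24.4,0.35],[-46,645,20,0,0,-24.4,0.35],[-46,645,20,0,0,-24.4,0.35],[-46,645,20,0,0,-24.4,0.35],[-46,645,20,0,0,-24.4,0.35],[-46,645,20,0,0,-24.4,0.35],[-46,645,20,0,0,-24.4,0.35],[-46,645,20,0,0,-24.4,0.35],[-46,645,73,0,0,-24.4,0.35],[-46,645,73,0,0,-24.4,0.35],[-46,645,73,0,0,-24.4,0.35],[-46,645,73,0,0,-24.4,0.35],[-46,645,73,0,0,-24.4,0.35],[-46,645,73,0,0,-24.4,0.35]]]' 30
python3 - <<'E'
from h import *
go(562.8,0.3,22.5,-0.9)
E
```

```text
clock: 58.28
tcp_pos: [0.563, 0.0037, 0.0782]
ee_rot: [-0.019, -3.141, 0.001]
force: [-0.5, -0.5, 0.4]
finger_gap: 0.679
gripper_force: 0.0
move [ 0.2 -3.3 49.7] rot [-0.1 -0.   0.2] tcp [563.    3.7  78.2] F [-0.45 -0.51  0.41] q7 [ 0.48  0.66 -0.7   1.89  0.58  0.81  1.03]
```

```bash
python3 -m pendant '[[[0,-2.5,49,0,0,0,0.35],[0,-2.5,49,0,0,0,0.35],[0,-2.5,49,0,0,0,-0.5],[0,-2.5,49,0,0,0,-0.5],[0,-2.5,49,0,0,0,-0.5],[0,-2.5,49,0,0,0,-0.5],[0,-2.5,0,0,0,0,-0.5],[0,-2.5,-12,0,0,0,-0.5],[0,-2.5,-12,0,0,0,-0.5]]]' 30
python3 - <<'E'
from h import *
go(431.2,-394.5,80,-8.7)
E
```

```text
clock: 59.4
tcp_pos: [0.5644, 0.0025, 0.091]
ee_rot: [0.017, 3.14, -0.001]
force: [0.1, -0.3, -1.8]
finger_gap: 0.536
gripper_force: 30.0
move [ 128.9 -398.4    4.9] rot [-0.   0.1  8.1] tcp [564.4   2.5  91. ] F [ 0.11 -0.28 -1.78] q7 [ 0.49  0.64 -0.71  1.88  0.56  0.83  1.05]
```

```bash
python3 -m pendant '[[[64,-200,0,0,0,4,-0.5],[129,-398,0,0,0,8,-0.5],[129,-398,0,0,0,8,-0.5],[129,-398,0,0,0,8,-0.5],[129,-398,0,0,0,8,-0.5],[129,-398,0,0,0,8,-0.5],[129,-398,0,0,0,8,-0.5],[129,-398,0,0,0,8,-0.5],[129,-398,0,0,0,8,-0.5],[129,-398,0,0,0,8,-0.5],[129,-398,0,0,0,8,-0.5]]]' 30
python3 - <<'E'
from h import *
go(431.2,-394.5,29,-8.7)
E
```

```text
clock: 60.78
tcp_pos: [0.4313, -0.3925, 0.0901]
ee_rot: [-0.232, -3.133, -0.001]
force: [-0.1, 0.6, -2.3]
finger_gap: 0.541
gripper_force: 30.0
move [-0.2 -2.  55.1] rot [ 0.  -0.   0.2] tcp [ 431.3 -392.5   90.1] F [-0.09  0.61 -2.31] q7 [ 1.19  0.65 -0.66  1.83  0.52  0.84  1.69]
```

```bash
python3 -m pendant '[[[0,-1.5,35,0,0,0,-0.5],[0,-1.5,48,0,0,0,-0.5],[0,-1.5,53,0,0,0,-0.5],[0,-1.5,55,0,0,0,-0.5],[0,-1.5,55,0,0,0,-0.5]]]' 30
python3 -m pendant '[[[0,0,1,0,0,0,-0.5],[0,0,1,0,0,0,0.2],[0,0,1,0,0,0,0.2],[0,0,1,0,0,0,0.2],[0,0,-30,0,0,0,0.2],[0,0,-60,0,0,0,0.35]]]' 30
python3 - <<'E'
from h import *
go(563.5,82.1,75,-4.7)
E
```

```text
clock: 61.4
tcp_pos: [0.4308, -0.3957, 0.0359]
ee_rot: [0.236, 3.132, -0.001]
force: [-0.3, -0.6, -0.8]
finger_gap: 0.535
gripper_force: 30.0
clock: 62.15
tcp_pos: [0.4302, -0.3951, 0.0956]
ee_rot: [-0.235, -3.132, -0.001]
force: [0.1, -0.4, 0.7]
finger_gap: 0.652
gripper_force: 0.0
move [-60.5 491.7  15. ] rot [ 0.  -0.  -3.9] tcp [ 430.2 -395.1   95.6] F [ 0.13 -0.42  0.66] q7 [ 1.2   0.65 -0.66  1.83  0.52  0.85  1.7 ]
```

```bash
python3 -m pendant '[[[-30,245,0,0,0,-2,0.35],[-60,491,0,0,0,-4,0.35],[-60,491,0,0,0,-4,0.35],[-60,491,0,0,0,-4,0.35],[-60,491,0,0,0,-4,0.35],[-60,491,0,0,0,-4,0.35],[-60,491,0,0,0,-4,0.35],[-60,491,0,0,0,-4,0.35],[-60,491,0,0,0,-4,0.35],[-60,491,15,0,0,-4,0.35],[-60,491,15,0,0,-4,0.35]]]' 30
python3 - <<'E'
from h import *
im=vision.camera("top")
for q in tiles(im)[0]: print(np.round(q,1))
cv2.imwrite("pics/crop7.png",cv2.resize(im[150:300,180:480,::-1],None,fx=2.6,fy=2.6,interpolation=cv2.INTER_CUBIC))
go(563.5,82.1,22.5,-4.7)
E
```

```text
clock: 63.52
tcp_pos: [0.5616, 0.0783, 0.0782]
ee_rot: [-0.13, -3.135, 0.003]
force: [-0.2, -0.1, 0.1]
finger_gap: 0.676
gripper_force: 0.0
[ 420.4 -395.8   80.6   50.7   -8.7]
[441.3 240.2  98.6  49.6  -6.7]
[450.4 320.3  98.5  49.5  -6.6]
[458.9  78.5  99.4  49.6   8.4]
[460.1 400.2  98.9  49.7  -7.1]
move [-1.2  3.7 50.4] rot [-0.1 -0.1 -0.1] tcp [562.1  78.5  78.9] F [-0.76 -0.31  0.32] q7 [ 0.34  0.66 -0.69  1.87  0.57  0.82  0.84]
```

View pics/crop7.png

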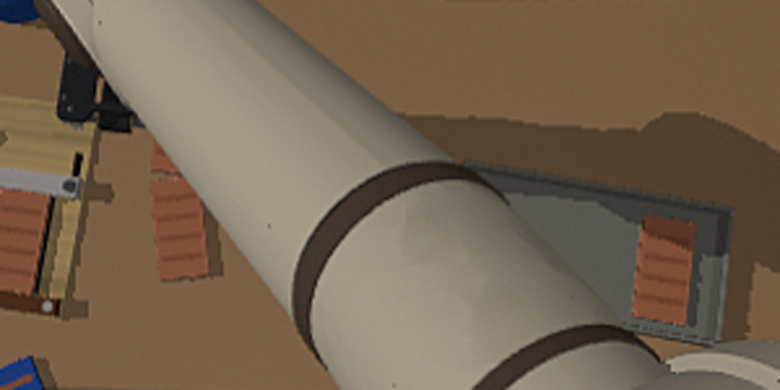

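The first rough tile lies flat in the tray at (663,270). The near rough tile is now at (459,78), 8.4°.

```bash
python3 -m pendant '[[[-1,2.5,49.5,0,0,0,0.35],[-1,2.5,49.5,0,0,0,0.35],[-1,2.5,49.5,0,0,0,-0.5],[-1,2.5,49.5,0,0,0,-0.5],[-1,2.5,49.5,0,0,0,-0.5],[-1,2.5,49.5,0,0,0,-0.5],[-1,2.5,0,0,0,0,-0.5],[-1,2.5,-12,0,0,0,-0.5],[-1,2.5,-12,0,0,0,-0.5]]]' 30
python3 - <<'E'
from h import *
go(442.7,-319.3,80,-8.7)
E
```

```text
clock: 64.7
tcp_pos: [0.565, 0.0833, 0.0931]
ee_rot: [0.127, 3.137, -0.0]
force: [0.1, 0.3, -1.5]
finger_gap: 0.541
gripper_force: 30.0
move [  89.5 -411.2    6.9] rot [0.  0.1 4.1] tcp [565.   83.3  93.1] F [ 0.06  0.31 -1.46] q7 [ 0.34  0.65 -0.71  1.86  0.55  0.84  0.84]
```

```bash
python3 -m pendant '[[[45,-206,0,0,0,2,-0.5],[89,-411,0,0,0,4,-0.5],[89,-411,0,0,0,4,-0.5],[89,-411,0,0,0,4,-0.5],[89,-411,0,0,0,4,-0.5],[89,-411,0,0,0,4,-0.5],[89,-411,0,0,0,4,-0.5],[89,-411,0,0,0,4,-0.5],[89,-411,0,0,0,4,-0.5],[89,-411,0,0,0,4,-0.5],[89,-411,0,0,0,4,-0.5]]]' 30
python3 - <<'E'
from h import *
go(442.7,-319.3,29.5,-8.7)
E
```

```text
clock: 66.08
tcp_pos: [0.4432, -0.3176, 0.0921]
ee_rot: [-0.232, -3.133, -0.001]
force: [0.2, -0.5, -1.4]
finger_gap: 0.536
gripper_force: 30.0
move [ 0.2 -1.8 56.6] rot [ 0.  -0.   0.2] tcp [ 443.2 -317.6   92.1] F [ 0.21 -0.53 -1.41] q7 [ 1.11  0.6  -0.68  1.93  0.52  0.8   1.56]
```

```bash
python3 -m pendant '[[[0,-1.5,35,0,0,0,-0.5],[0,-1.5,49,0,0,0,-0.5],[0,-1.5,54,0,0,0,-0.5],[0,-1.5,56,0,0,0,-0.5],[0,-1.5,56,0,0,0,-0.5]]]' 30
python3 -m pendant '[[[0,0,1,0,0,0,-0.5],[0,0,1,0,0,0,0.2],[0,0,1,0,0,0,0.2],[0,0,1,0,0,0,0.2],[0,0,-30,0,0,0,0.2],[0,0,-60,0,0,0,0.35]]]' 30
python3 - <<'E'
from h import *
go(458.9,78.5,75,8.4)
E
```

```text
clock: 66.7
tcp_pos: [0.443, -0.3203, 0.0372]
ee_rot: [0.235, 3.132, -0.001]
force: [-0.6, 0.8, 0.1]
finger_gap: 0.535
gripper_force: 30.0
clock: 67.45
tcp_pos: [0.4423, -0.3203, 0.0966]
ee_rot: [-0.236, -3.132, -0.001]
force: [0.2, 0.3, 0.0]
finger_gap: 0.656
gripper_force: 0.0
move [ 43.2 396.8  15.9] rot [  0.1  -0.  -17. ] tcp [ 442.3 -320.3   96.6] F [0.25 0.27 0.03] q7 [ 1.11  0.6  -0.69  1.92  0.51  0.81  1.57]
```

```bash
python3 -m pendant '[[[22,200,0,0,0,-8,0.35],[43,397,0,0,0,-17,0.35],[43,397,0,0,0,-17,0.35],[43,397,0,0,0,-17,0.35],[43,397,0,0,0,-17,0.35],[43,397,0,0,0,-17,0.35],[43,397,0,0,0,-17,0.35],[43,397,15,0,0,-17,0.35],[43,397,15,0,0,-17,0.35],[43,397,15,0,0,-17,0.35]]]' 30
python3 - <<'E'
from h import *
for q in tiles()[0]: print(np.round(q,1))
go(458.9,78.5,22.5,8.4)
E
```

```text
clock: 68.7
tcp_pos: [0.459, 0.0767, 0.0807]
ee_rot: [0.226, -3.132, 0.001]
force: [-0.2, 1.0, 0.7]
finger_gap: 0.675
gripper_force: 0.0
[441.1 240.2  99.1  49.6  -6.5]
[450.4 320.2  98.7  49.7  -6.4]
[460.  400.3  99.   50.   -7.1]
move [ 0.1  1.7 52.5] rot [-0.  -0.  -0.2] tcp [459.3  76.8  81. ] F [ 1.06 -0.34  0.56] q7 [ 0.43  0.54 -0.79  2.12  0.59  0.71  0.97]
```

```bash
python3 -m pendant '[[[0,1.5,52,0,0,0,0.35],[0,1.5,52,0,0,0,0.35],[0,1.5,52,0,0,0,-0.5],[0,1.5,52,0,0,0,-0.5],[0,1.5,52,0,0,0,-0.5],[0,1.5,52,0,0,0,-0.5],[0,1.5,0,0,0,0,-0.5],[0,1.5,-12,0,0,0,-0.5],[0,1.5,-12,0,0,0,-0.5]]]' 30
python3 - <<'E'
from h import *
go(454.2,-244.1,80,-8.7)
E
```

```text
clock: 69.88
tcp_pos: [0.4598, 0.0795, 0.0939]
ee_rot: [-0.229, 3.131, -0.001]
force: [-0.4, -0.2, -2.2]
finger_gap: 0.537
gripper_force: 29.9
move [  52.5 -319.4    8.1] rot [-0.   0.1 17. ] tcp [459.8  79.5  93.9] F [-0.37 -0.17 -2.24] q7 [ 0.45  0.52 -0.81  2.11  0.57  0.74  0.98]
```

```bash
python3 -m pendant '[[[26,-160,0,0,0,8,-0.5],[52.5,-319,0,0,0,17,-0.5],[52.5,-319,0,0,0,17,-0.5],[52.5,-319,0,0,0,17,-0.5],[52.5,-319,0,0,0,17,-0.5],[52.5,-319,0,0,0,17,-0.5],[52.5,-319,0,0,0,17,-0.5],[52.5,-319,0,0,0,17,-0.5],[52.5,-319,0,0,0,17,-0.5]]]' 30
python3 - <<'E'
from h import *
go(454.2,-244.1,29.5,-8.7)
E
```

```text
clock: 71.0
tcp_pos: [0.454, -0.2412, 0.0931]
ee_rot: [-0.23, -3.133, -0.001]
force: [-0.4, 0.3, -1.0]
finger_gap: 0.54
gripper_force: 29.9
move [-0.6 -2.9 57.6] rot [ 0.  -0.   0.3] tcp [ 454.  -241.2   93.1] F [-0.38  0.29 -1.03] q7 [ 1.    0.56 -0.7   2.    0.51  0.76  1.42]
```

```bash
python3 -m pendant '[[[0,-2.5,35,0,0,0,-0.5],[0,-2.5,50,0,0,0,-0.5],[0,-2.5,55,0,0,0,-0.5],[0,-2.5,57,0,0,0,-0.5],[0,-2.5,57,0,0,0,-0.5]]]' 30
python3 -m pendant '[[[0,0,1,0,0,0,-0.5],[0,0,1,0,0,0,0.2],[0,0,1,0,0,0,0.2],[0,0,1,0,0,0,0.2],[0,0,-40,0,0,0,0.2],[0,0,-100,0,0,0,0.35]]]' 30
python3 - <<'E'
from h import *
go(250,-560,160,-25)
E
```

```text
clock: 71.62
tcp_pos: [0.4539, -0.2458, 0.0368]
ee_rot: [0.235, 3.132, -0.001]
force: [1.4, 0.5, -1.6]
finger_gap: 0.538
gripper_force: 29.9
clock: 72.38
tcp_pos: [0.4521, -0.2451, 0.136]
ee_rot: [-0.235, -3.13, -0.004]
force: [1.6, -0.6, 0.2]
finger_gap: 0.654
gripper_force: 0.0
move [ 152.9 -341.5  -30.2] rot [ 0.1 -0.2 16.4] tcp [ 452.1 -245.1  136. ] F [ 1.6  -0.59  0.18] q7 [ 1.05  0.5  -0.75  1.97  0.45  0.85  1.48]
```

```bash
python3 -m pendant '[[[153,-341,-30,0,0,16,0.35],[153,-341,-30,0,0,16,0.35],[153,-341,-30,0,0,16,0.35],[153,-341,-30,0,0,16,0.35],[153,-341,-30,0,0,16,0.35],[153,-341,-30,0,0,16,0.35],[153,-341,-30,0,0,16,0.35],[153,-341,-30,0,0,16,0.35],[153,-341,-30,0,0,16,0.35],[153,-341,-30,0,0,16,0.35]]]' 30
python3 - <<'E'
from h import *
im=vision.camera("top")
for q in tiles(im)[0]: print(np.round(q,1))
cv2.imwrite("pics/end.png",cv2.resize(im[80:310,80:480,::-1],None,fx=2,fy=2,interpolation=cv2.INTER_CUBIC))
E
```

```text
clock: 73.62
tcp_pos: [0.2523, -0.5589, 0.1663]
ee_rot: [0.665, 3.07, 0.0]
force: [0.4, -0.5, 0.7]
finger_gap: 0.677
gripper_force: 0.0
[ 429.8 -397.2   99.6   50.9   -8.6]
[441.1 240.1  99.3  49.8  -6.7]
[ 441.5 -321.8   99.4   50.7   -8.3]
[ 450.6 -246.6   99.8   50.4  -10. ]
[450.6 320.3  99.   49.9  -6.5]
[460.  400.4  99.   50.2  -6.8]
```

View pics/end.png

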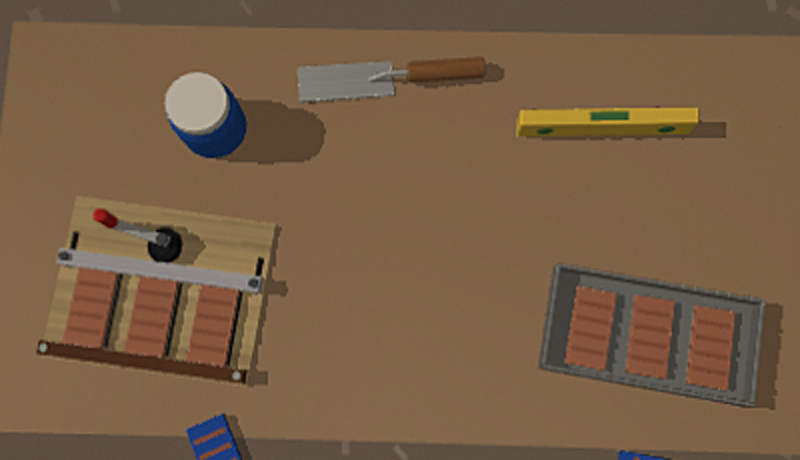

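The final view shows three tiles clamped in the jig at (90,305), (150,315) and (215,325), and three lying flat in the tray at (590,327), (650,337) and (711,347). The bystanders have not moved.

```bash
python3 -c "from bench import order; print(order.finish_job())"
```

```text
the job is handed in; nothing more can be done
None
```

I handed the job in at about 74 s: three smooth tiles are clamped in the jig, three rough tiles lie flat in the tray, and the trowel, level and tub were not moved. The lever stopped against the tiles at about 1.39 rad, short of the nominal 1.57 even with 35 N on the handle.

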